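# Load the dish shaker, shut its cover and pin it

### The arm

A 6-joint arm with a two-finger parallel gripper is mounted at the origin on a cart in front of the work surface, level with it; the furniture and walls round the work are solid. World frame = base frame: x ahead of the robot, y to its left, z up, the work surface at z = 0. Lengths are in mm, angles in rad, forces in N, time in s.
With the tool pointing down it reaches from about 350 to 975 mm from the base axis. Payload 7.1 kg.
Tool frame: the origin (TCP) lies midway between the tips of the shut fingers; the grasp point (between the pads) lies ctrl.tcp_to_grasp behind it (ctrl.tcp_to_grasp is the distance from the TCP to the grasp point, in mm); z points along the fingers, y is the direction in which the jaws open and shut (so a half turn about z gives the same grasp; the last joint's range is limited). The gripper opens to 88 mm and grips with 3 to 60 N. Pads are 20 mm wide; open, the fingers measure 115 mm over their backs; the gripper's body (75 mm by 178 mm) begins 61 mm behind the grasp point.
Start: joints at [1.101, 0.423, 1.63, -0, 1.089, -0.019], TCP at [272.271, 562.56, 222.675] pointing down, gripper open.
Joint ranges: [-3, 3], [-0.9, 2.11], [0.09, 2.58], [-1.31, 4.45], [0.11, 2.69], [-2.54, 2.54]. Speed limits (rad/s): [2.39, 2.39, 3.01, 3.14, 3.14, 3.14].

### API

Orientations are given as a rotation vector (axis times angle).
In Python, from workcell import ctrl gives the robot as it stands.
- The arm moves only by the tool play_rows, never from a script. Its argument "increments" is text: rows parted by semicolons, each of 5 numbers parted by spaces: the opening, from 0 (shut) to 1 (fully open), then the shift along the world's x, y, z in m, then the turn about the world's z in degrees. A call has 1 to 20 rows; each row shifts and turns the commanded pose from where the row before left it; what a row does not reach is not made up. A row lasts 1/10 s, in which the tool goes at most 50 mm and 8.59 degrees, less where a joint would pass 70% of its speed; a pose out of reach is approached as far as the arm can. A call is refused whole if a number of a shift passes 0.05 or a number of a turn 8.59, either way. A call with a gripper value outside its range is refused whole. The fingers move at their own pace and stop on an object; the grip force is fixed at half the most. Time passes only in rows, so rows that do not move let the fingers close. It gives the time, the measured TCP pose, the force and the opening at its end, in the units of the state.
- ctrl.get_obs(): the state, without advancing time (a new reading comes with each control period).
- ctrl.get_image(name): name is "scene" or "side" or "wrist"; returns a dict with "img" (384x512x3 uint8, red, green, blue), "range_z" (384x512 float32, mm along the optical axis (not along the pixel's ray), 0 where there is no reading), "vertical_fov" (degrees; the focal length in pixels is half the picture's height over the tangent of half this angle, whatever the lens; pixels are square), "cx", "cy" (the principal point, pixels), "k1" (the pictures are not rectified: a ray, as slopes to the right and down, at radius r is drawn at 1 + k1 r^2 times it, then the intrinsics apply), "origin" and "attitude" of the camera in the world. Camera axes: x right, y down, z forward; pixel columns grow to the right and rows downward; lengths in mm; the calibration is good to about 2 mm. A picture is of the moment at which its call begins.
- ctrl.close_job(): hands the job in, once; it reports no verdict.
The state is a dict: "t": time; "qpos": joint angles; "qvel": joint speeds; "joint_torque": joint torques, N m; "ee_pos": TCP position; "orientation": TCP orientation; "ft_force": force on the tool from outside, world axes, zero at the start; "moment": the same for the moment, N m; "width": finger opening in mm.
Only numpy, scipy, OpenCV 4.12 (cv2) and the standard library are available. Lean on these libraries where they do the work, as an engineer would, in place of code of your own. Each camera call takes 0.05 s, during which the arm holds its last target. There are 200 camera calls.

### The job

Load the dish shaker and start it: set every petri dish on a round pad of its own (any pad), centred so that its edge is flush with the pad's, then swing the clear cover down and press it past its catch until it is fully shut. Then secure the cover with both spring clips: push each one sideways, lying flat on the cover's metal ear, over the pin that stands there until it snaps home (one clip to a pin, either clip), and last press the start button and let go; the timer, forceps and vials near by stay where they are.

Things in the scene. Friction and masses are not known exactly. Their poses are not given: they have to be found in the camera images.
- shaker: the fixed white dish shaker, 150 mm deep (x -85 to 65), 350 mm wide (y), top deck at z 40 mm. Origin under it on the worktop, x away from the start-button side towards the hinge side, y to the left, z up. Three round pads in a row, two steel pins outside the cover at left and right
- pad_0 (a point): centre of the top of the right pad (grey disc, 60 mm across, 4 mm above the deck; shaker x 0, y -88 mm, z 44 mm). A dish seated on it has its centre 6 mm above this point
- pad_1 (a point): the same for the middle pad (shaker y 0)
- pad_2 (a point): the same for the left pad (shaker y +88 mm)
- pin_0 (a point): axis of the right pin (shaker x -20, y -145 mm) at z 51 mm, where the middle of a clip's legs comes when the clip lies on the ear of the shut cover. Upright pin 10 mm thick; its 17 mm head spans z 59.5 to 66 mm. A clip goes on from the -x side, moving to shaker +x (clear of the cover's dome, which begins at shaker x -40 mm, 23 mm beside the pin)
- pin_1 (a point): the same for the left pin (shaker y +145 mm). Round each pin the shut cover has a flat metal ear, top at z 48 mm, spanning shaker x -58 to 8 mm and about 25 mm either side of the pin, with a slot that passes the pin head
- cover (a joint): angle of the clear cover, rad: 0 fully shut, 1.6 to 1.8 standing open at the start, 1.85 the stop. Its stiff, damped hinge holds it near upright; let go further down it sinks slowly. It comes to rest on its sprung catch at about 0.13 and must be pressed there with about 6 to 10 N to click past it; the catch then holds it shut
- cover_hinge (a point): middle of the hinge axis (shaker x 52, z 52 mm), which runs along shaker y; the cover turns towards -x as it shuts
- cover_edge (a point): middle of the cover's outer flat top face at its free edge, opposite the hinge: 92 mm from the hinge axis along the cover and 12 mm outside it. When the cover stands open this face looks away from the button side (shaker +x) and can be pushed from behind; the cover is 244 mm wide there (344 mm over its ears)
- cover_press (a point): point on the cover's flat top face 10 mm in from that edge, where it can be pressed down; at z 64 mm when shut
- start (a joint): travel of the start button, m: 0 out, 0.005 fully pressed; a spring pushes it out, fully down takes 4 N; pressed counts from 0.003
- start_top (a point): centre of the top of the round start button (20 mm across) on the shaker's deck in front of the cover; press straight down
- clip_a_seat (a point): hairpin spring clip lying flat, 65 mm long and about 29 mm over its mouth, 40 g: two sprung 5 mm steel wire legs (heights 0 to 5 mm) and a black plastic upright grip tab 10 mm thick (clip y), 19 mm long (clip x), 30 mm tall. The point is the seat centre between the legs, 2.5 mm above the underside; x from the tab to the open mouth, z up
- clip_a_grip (a point): middle of the grip tab, 34.5 mm behind the seat point, 18 mm above the clip's underside; grip across clip y. The flared leg tips are 23 mm ahead of the seat (gap 19 mm), the throat 11 mm ahead (gap 5 mm, springs open over a 10 mm pin at about 7 to 10 N push); a plastic nose stops a pin 1.5 mm behind the seat centre
- clip_b_seat (a point): the same point of the other, equal clip
- clip_b_grip (a point): the same grip point of the other clip
- dish_a_c (a point): clear round petri dish with pink medium, open top, 59 mm across and 12 mm tall, thin wall, 20 g, lying flat. The point is its centre, 6 mm above its underside. May be absent (None)
- dish_b_c (a point): clear round petri dish with pink medium, open top, 62 mm across and 12 mm tall, thin wall, 20 g, lying flat. The point is its centre, 6 mm above its underside. May be absent (None)
- dish_c_c (a point): clear round petri dish with pink medium, open top, 59 mm across and 12 mm tall, thin wall, 20 g, lying flat. The point is its centre, 6 mm above its underside. May be absent (None)
- timer: small white timer lying near the front edge, 58 x 66 x 16 mm, leave alone
- forceps: fine steel forceps, 113 mm long, leave alone
- vial_0: glass vial with black cap, 22 mm across, 52 mm tall, leave alone
- vial_2: another such vial, leave alone

How it is judged (in metres and radians):
On the way, in this order (a step that is already met when the one before it is completed fails the run):
1. every dish lies centred on a pad ((horizontal distance between dish_a_c and pad_0 below 0.005 m or horizontal distance between dish_a_c and pad_1 below 0.005 m or horizontal distance between dish_a_c and pad_2 below 0.005 m) and z of dish_a_c in the frame of shaker between 0.046 and 0.054 m and angle between each of dish_a_c, dish_b_c, dish_c_c's own z axis and vertical below 0.08 rad and (horizontal distance between dish_b_c and pad_0 below 0.005 m or horizontal distance between dish_b_c and pad_1 below 0.005 m or horizontal distance between dish_b_c and pad_2 below 0.005 m) and z of dish_b_c in the frame of shaker between 0.046 and 0.054 m and (horizontal distance between dish_c_c and pad_0 below 0.005 m or horizontal distance between dish_c_c and pad_1 below 0.005 m or horizontal distance between dish_c_c and pad_2 below 0.005 m) and z of dish_c_c in the frame of shaker between 0.046 and 0.054 m), for 0.3 s.
2. the cover is shut past its catch over the dishes (all of step 1 and value of joint cover below 0.03 rad), for 0.3 s.
3. both clips are snapped on the pins ((horizontal distance between clip_a_seat and pin_0 below 0.005 m or horizontal distance between clip_a_seat and pin_1 below 0.005 m) and z of clip_a_seat in the frame of shaker between 0.046 and 0.06 m and angle between each of clip_a_seat, clip_b_seat's own z axis and vertical below 0.2 rad and (horizontal distance between clip_b_seat and pin_0 below 0.005 m or horizontal distance between clip_b_seat and pin_1 below 0.005 m) and z of clip_b_seat in the frame of shaker between 0.046 and 0.06 m and value of joint cover below 0.03 rad), for 0.3 s.
4. the start button is pressed (value of joint start above 0.003 m), for 0.02 s.
At the end, for the whole second after the job is handed in: Every dish present lies flat on a pad, its centre within 5 mm of the pad's; the cover is shut (under 0.03 rad); both clips are snapped on the pins, seat within 5 mm of the pin axis, lying flat under the pin's head; the start button has been pressed after that and is out again; all at rest (all of step 1 and all of step 3 and value of joint start below 0.002 m and linear speed of each of dish_a, dish_b, dish_c, clip_a, clip_b below 0.02 m/s); the robot touches nothing.
It fails at once if the timer is disturbed (moved over 30 mm) (distance of timer from where it was at the start of the episode above 0.03 m).
It fails at once if the forceps is disturbed (moved over 30 mm) (distance of forceps from where it was at the start of the episode above 0.03 m).
It fails at once if the vial is disturbed (moved over 30 mm) (distance of vial_0 from where it was at the start of the episode above 0.03 m).
It fails at once if the vial is disturbed (moved over 30 mm) (distance of vial_2 from where it was at the start of the episode above 0.03 m).
Of dish_a, dish_b, dish_c only 2 to 3 are there at a start; the rules pass over those that are not, and their reading is None.
At some moment in a run one of clip_a, clip_b may be knocked a few centimetres aside while the robot is not near it.
Once in a run the grip may slacken for a moment while it holds something.
It also fails if it takes over 210 s, if anything falls off the work surface, if the arm or the gripper's body presses on something with over 40 N, if the wrist force passes 120 N, or if a joint passes its speed limit or range.

## Working session

There is one attempt and no reset: what is moved stays moved. The work goes in short steps, Python scripts to look and compute and a tool call to move; the robot and the scene stay as the last step left them, time stands still between calls to the robot, and variables do not carry over. Pictures are saved under pics/ and viewed, on a budget of 14 in all, crops included, one or two more only if the job needs it, and the job is handed in when it is done.

Besides the shell and the picture viewer there is one more tool, called after ">>>" as a command line: name --argument value ..., lists and objects as JSON in quotes. play_rows: Moves the arm, as the interface text tells. Its arguments: {"type":"object","properties":{"increments":{"type":"string"}},"required":["increments"]}

```bash
ls; mkdir -p pics; cat > h.py <<'E'
import numpy as np, cv2
from scipy.spatial.transform import Rotation as R
from workcell import ctrl
def rot(a):
    a=np.array(a,float)
    return a if a.shape==(3,3) else (R.from_rotvec(a).as_matrix() if a.size==3 else R.from_quat(a).as_matrix())
def get(name,save=None):
    d=ctrl.get_image(name)
    np.save(f'{save or name}.npy',d,allow_pickle=True)
    return d
def load(n): return np.load(f'{n}.npy',allow_pickle=True).item()
def K(d):
    f=d['img'].shape[0]/2/np.tan(np.radians(d['vertical_fov'])/2); return f
def ray(d,u,v):
    f=K(d); x=np.stack([(np.asarray(u,float)-d['cx'])/f,(np.asarray(v,float)-d['cy'])/f],-1)
    y=x.copy()
    for _ in range(20): y=x/(1+d['k1']*(y**2).sum(-1,keepdims=True))
    return np.concatenate([y,np.ones(y.shape[:-1]+(1,))],-1)
def at_z(d,u,v,z):
    r=ray(d,u,v)@rot(d['attitude']).T; o=np.array(d['origin'])
    return o+r*((z-o[2])/r[...,2:3])
def depth(d,u,v):
    z=d['range_z'][np.round(v).astype(int),np.round(u).astype(int)]
    return np.array(d['origin'])+(ray(d,u,v)*z[...,None])@rot(d['attitude']).T
def cloud(d):
    h,w=d['range_z'].shape; u,v=np.meshgrid(np.arange(w),np.arange(h))
    return depth(d,u,v)
def proj(d,p):
    c=(np.atleast_2d(p)-np.array(d['origin']))@rot(d['attitude']); s=c[:,:2]/c[:,2:]
    s=s*(1+d['k1']*(s**2).sum(1,keepdims=True)); return s*K(d)+[d['cx'],d['cy']]
def save(d,fn,box=None,sc=1.5):
    im=d['img'][...,::-1]
    if box: x0,y0,x1,y1=box; im=im[y0:y1,x0:x1]
    cv2.imwrite('pics/'+fn,cv2.resize(im,None,fx=sc,fy=sc,interpolation=cv2.INTER_CUBIC))
E
python3 - <<'E'
from h import *
for n in ('scene','side','wrist'):
    d=get(n,n+'0'); save(d,n+'0.png'); print(n,{k:v for k,v in d.items() if k not in('img','range_z')})
print(ctrl.get_obs(),ctrl.tcp_to_grasp)
E
```

```text
pics
scene {'vertical_fov': 52.61887795373462, 'cx': 258.0845934587702, 'cy': 187.73515216322667, 'k1': -0.09337006185719302, 'origin': array([-245.87423631, -554.36199474,  814.44101057]), 'attitude': array([-2.05558246,  1.02879838, -0.51672904])}
side {'vertical_fov': 48.532277529841224, 'cx': 249.65740269021026, 'cy': 192.55664480435692, 'k1': -0.11888066825263811, 'origin': array([ 454.60625252, 1294.92481581, 1053.98433403]), 'attitude': array([-0.01576057,  2.7903988 , -1.39715859])}
wrist {'vertical_fov': 65.35013552256021, 'cx': 253.8751889096101, 'cy': 197.75424706262328, 'k1': -0.03497763501383354, 'origin': array([205.6349534 , 594.40747535, 383.9854616 ]), 'attitude': array([2.45516807, 1.53998077, 0.21243081])}
{'t': 0.15, 'qpos': array([ 1.10099802e+00,  4.23680807e-01,  1.63052182e+00, -3.29843886e-06,
        1.08860885e+00, -1.89856669e-02]), 'qvel': array([ 0.00046643,  0.00057342, -0.00303209,  0.00026694,  0.00144955,
        0.00056585]), 'joint_torque': array([ 2.49654140e-04, -5.44985461e+01, -2.73918539e+01,  6.43764809e-02,
        2.04201671e-02, -9.83505902e-05]), 'ee_pos': array([272.07819376, 562.17495671, 222.06769617]), 'orientation': array([-7.02085824e-01, -3.06183627e+00,  1.85857082e-03]), 'ft_force': array([-0.35788779,  0.74666205,  0.12480315]), 'moment': array([ 0.01214529, -0.00128326, -0.0048964 ]), 'width': 87.72028857188127} 18.700000000000003
```

View pics/scene0.png

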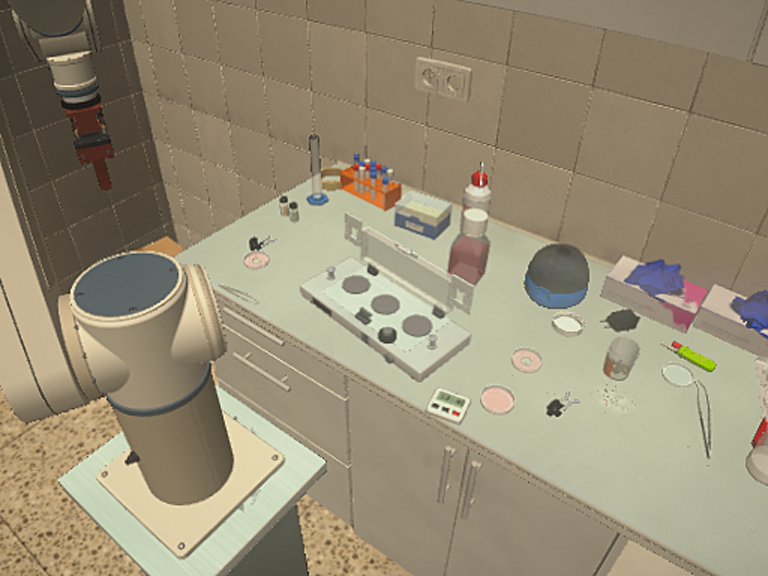

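View pics/side0.png

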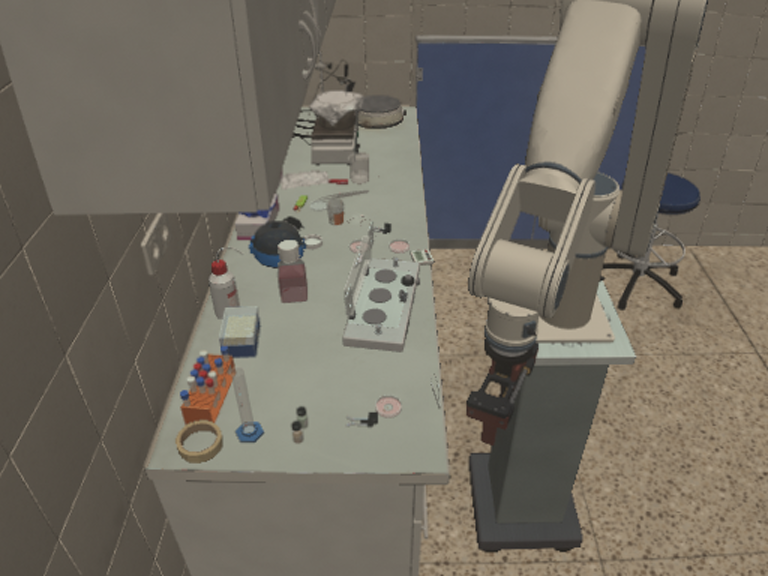

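Both views show three pink dishes (scene px ×1.5: (257,260), (526,360), (498,400)), clips at (262,242) and (562,405), and the shaker with its pads at (355,284), (386,304) and (416,325). I'll take coarse positions from these.

```bash
python3 - <<'E'
from h import *
d=load('scene0'); s=load('side0')
def P(d,n,u,v,z): print(n,at_z(d,np.array([u/1.5]),np.array([v/1.5]),z)[0].round(0),depth(d,np.array([u/1.5]),np.array([v/1.5]))[0].round(0))
for n,u,v,z in [('padL',355,284,44),('padM',386,304,44),('padR',416,325,44),('pinL',332,268,66),('pinR',432,340,66),('btn',387,334,45),('tab?',364,315,45),('dishL',257,260,6),('dish2',526,360,6),('dish3',498,400,6),('clipL',256,244,20),('clipR',556,406,20),('timer',449,404,16),('vial0',283,200,52),('vial2',294,206,52),('forc',238,294,0)]: P(d,n,u,v,z)
print()
for n,u,v,z in [('padL',374,316,44),('padM',380,296,44),('padR',386,276,44),('dishL',388,406,6),('dish2',360,246,6),('dish3',399,246,6),('clipL',372,418,20),('clipR',387,228,20)]: P(s,n,u,v,z)
import numpy as np
a=cv2.resize(d['img'][...,::-1][170:270,195:320],None,fx=5,fy=5,interpolation=2)
b=cv2.resize(d['img'][...,::-1][150:210,150:200],None,fx=5,fy=5,interpolation=2)
c=cv2.resize(d['img'][...,::-1][225:290,280:400],None,fx=5,fy=5,interpolation=2)
cv2.imwrite('pics/c1.png',a)
m=np.zeros((325,850,3),np.uint8); m[:300,:250]=b; m[:,250:]=c; cv2.imwrite('pics/c2.png',m[:,:800])
E
```

```text
padL [490.  54.  44.] [493.  56.  41.]
padM [478. -36.  44.] [477. -37.  45.]
padR [ 463. -119.   44.] [ 465. -118.   42.]
pinL [481. 109.  66.] [485. 112.  62.]
pinR [ 427. -178.   66.] [ 433. -175.   60.]
btn [408. -90.  45.] [400. -96.  54.]
tab? [424. -22.  45.] [419. -26.  50.]
dishL [456. 320.   6.] [460. 324.   2.]
dish2 [ 545. -322.    6.] [ 552. -320.   -1.]
dish3 [ 424. -326.    6.] [ 427. -325.    3.]
clipL [487. 353.  20.] [498. 366.   9.]
clipR [ 462. -419.   20.] [ 464. -418.   18.]
timer [ 356. -264.   16.] [ 360. -262.   12.]
vial0 [635. 405.  52.] [640. 410.  48.]
vial2 [631. 363.  52.] [637. 369.  46.]
forc [349. 269.   0.] [350. 270.  -1.]

padL [493.  58.  44.] [493.  59.  45.]
padM [479. -24.  44.] [479. -32.  38.]
padR [ 464. -113.   44.] [ 464. -111.   45.]
dishL [457. 326.   6.] [457. 324.   4.]
dish2 [ 543. -321.    6.] [ 531. -112.  142.]
dish3 [ 425. -321.    6.] [ 425. -323.    5.]
clipL [492. 373.  20.] [492. 369.  15.]
clipR [ 462. -402.   20.] [ 462. -409.   16.]
```

View pics/c1.png

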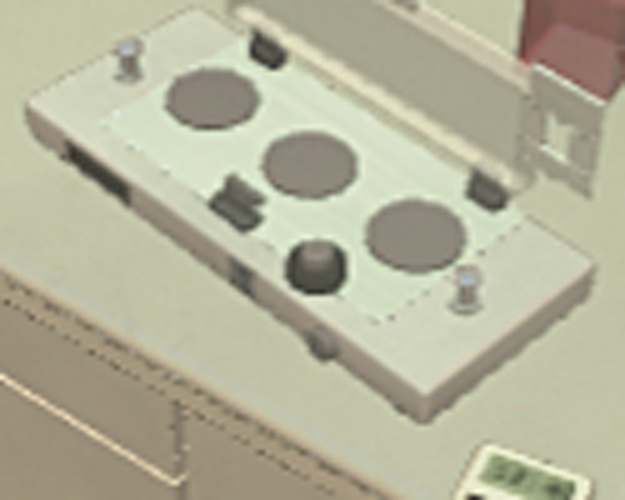

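View pics/c2.png

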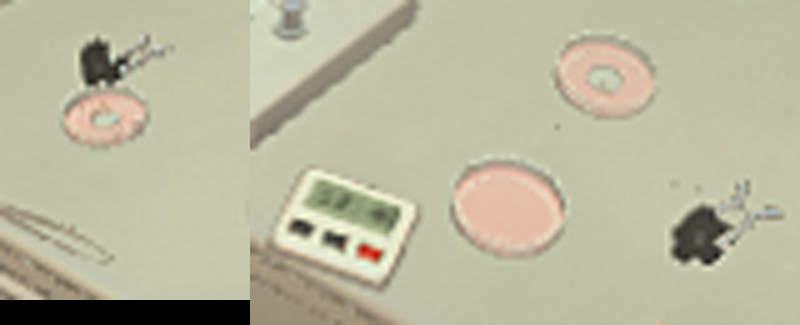

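The knob in front of the catch at c1 (316,268) is the start button; the black block at (238,203) is the catch. The clips' tabs sit beside the left dish and to the right of the right dishes. Next I move over the left dish and look with the wrist camera.

>>> play_rows --increments "1 0.024 -0.032 0 2.5;1 0.026 -0.034 0 2.5;1 0.026 -0.034 0 2.5;1 0.026 -0.034 0 2.5;1 0.026 -0.034 0 2.5;1 0.026 -0.034 0 2.5;1 0.022 -0.034 0 2.2;1 0 0 0 0;1 0 0 0 0"

```text
t: 1.05
ee_pos: [448.5, 325.9, 222.5]
orientation: [-0.241, -3.132, -0.0]
ft_force: [0.3, 0.3, -0.3]
width: 88.0
```

```bash
python3 - <<'E'
from h import *
d=get('wrist','w1'); save(d,'w1.png'); o=ctrl.get_obs(); print(o['ee_pos'],o['orientation'],d['origin'],rot(o['orientation'])[:,:2])
E
```

```text
[448.09048928 326.69935055 222.55849123] [-2.38240994e-01 -3.13215841e+00 -1.99758594e-04] [375.49791055 336.86995482 384.56754828] [[-9.88495362e-01  1.51250711e-01]
 [ 1.51250661e-01  9.88495429e-01]
 [ 3.95184209e-04  9.74944598e-05]]
```

View pics/w1.png

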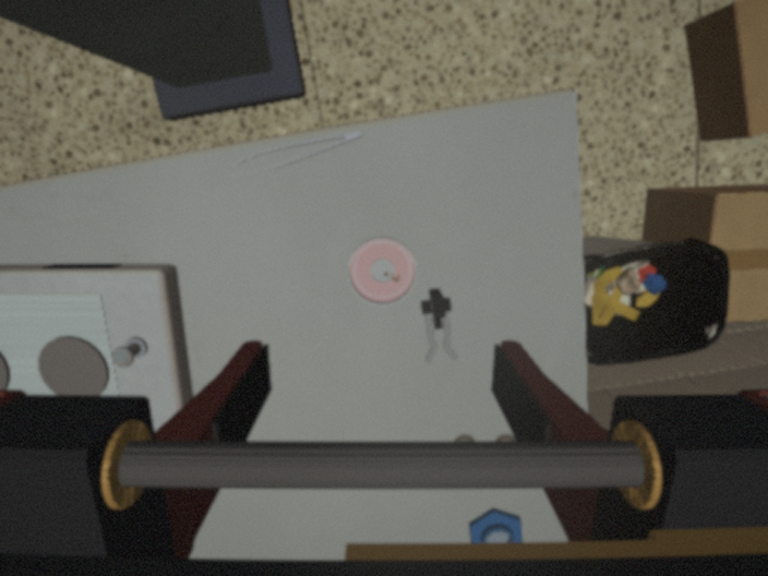

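Wrist view: dish at (381,270), clip tab at (436,305) with its mouth towards +x, left pad at (73,367), pin at (130,350). I'll measure these by code.

```bash
cat >> h.py <<'E'
def blobs(d,kind,amin=300):
    im=cv2.medianBlur(d['img'],3); hsv=cv2.cvtColor(im,cv2.COLOR_RGB2HSV).astype(int); r,g,b=[im[...,i].astype(int) for i in range(3)]
    if kind=='pink': m=(r-g>22)&(b-g>-12)&(r>110)&(abs(r-b)<70)
    if kind=='dark': m=(im.max(2)<70)
    if kind=='pad': m=(abs(r-g)<25)&(r>65)&(r<125)&(hsv[...,1]<60)
    n,l,st,c=cv2.connectedComponentsWithStats(m.astype(np.uint8),connectivity=4)
    out=[]
    for i in range(1,n):
        if st[i,4]<amin: continue
        cs,_=cv2.findContours((l==i).astype(np.uint8),cv2.RETR_EXTERNAL,cv2.CHAIN_APPROX_NONE)
        c0=max(cs,key=len)[:,0]; out.append((st[i],c0))
    return out
def circ(d,c,z):
    P=at_z(d,c[:,0].astype(float),c[:,1].astype(float),z)[:,:2].astype(np.float32)
    (x,y),(a,b),t=cv2.fitEllipse(P.reshape(-1,1,2)); return round(x,1),round(y,1),round(a,1),round(b,1)
def report(d,zd=6,ws=(('pink',None),)):
    for k,z in (('pink',zd),('pad',44)):
        for st,c in blobs(d,k):
            if len(c)>20:
                r=circ(d,c,z)
                if 40<r[2]<75 and 40<r[3]<75: print(k,(c.mean(0)*1.5).round(),r)
E
python3 - <<'E'
from h import *
d=load('w1'); report(d)
f=lambda u,v,z:at_z(d,np.array([u/1.5]),np.array([v/1.5]),z)[0][:2].round(1)
print('tab',f(436,302,30),f(436,302,20),'tips',f(430,359,2.5),f(456,356,2.5))
save(d,'w1c.png',(225,145,325,250),6)
E
```

```text
pad [600. 252.] (472.1, 503.6, 47.9, 61.8)
tab [486.4 365.5] [489.5 366.3] tips [548.6 355.7] [549.3 379.8]
```

View pics/w1c.png

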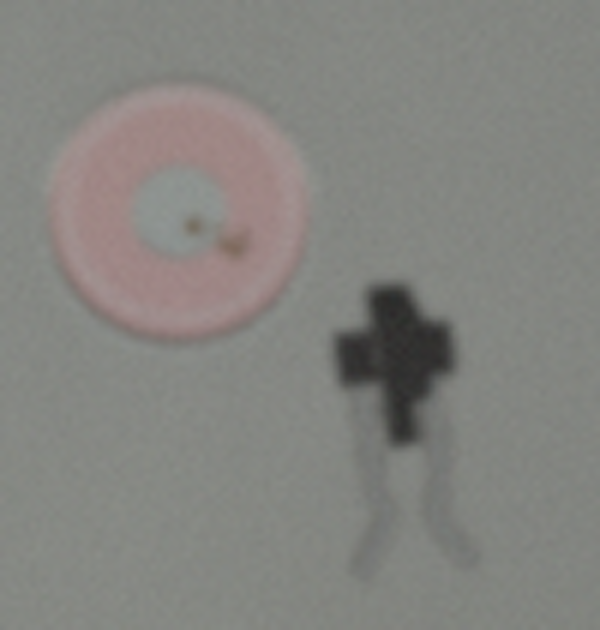

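```bash
python3 - <<'E'
import re
s=open('h.py').read()
s=s.replace("m=(r-g>22)&(b-g>-12)&(r>110)&(abs(r-b)<70)","m=cv2.morphologyEx(((r-g>12)&(b-g>-15)&(r>90)).astype(np.uint8),cv2.MORPH_OPEN,np.ones((3,3)))")
open('h.py','w').write(s)
E
python3 - <<'E'
from h import *
d=load('w1'); report(d); print(d['img'][180,240],d['img'][180,210],d['img'][245,49],d['img'][260,30])
f=lambda u,v,z:at_z(d,np.array([u/6+225]),np.array([v/6+145]),z)[0][:2].round(1)
print('dish',f(178.5,212,6),'crossbar z3',f(396,352,5),'tips',f(360,572,2.5),f(470,562,2.5),'tabtail',f(390,288,30),f(420,385,20),f(405,440,5))
E
```

```text
pink [381. 270.] (459.0, 324.3, 52.5, 53.5)
pad [600. 252.] (472.1, 503.6, 47.9, 61.8)
[158 133 132] [134 137 131] [93 90 87] [137 146 144]
dish [458.7 324.9] crossbar z3 [497.5 367.5] tips [549.7 353.3] [551.2 378.6] tabtail [475.7 365.9] [500.8 370.5] [518.3 367.1]
```

Dish at (459, 324.6). The clip's tab is close to the jaws, so I turn them +25°, descend and grip.

>>> play_rows --increments "0.95 0.0107 -0.002 0 8;0.95 0 0 -0.03 8;0.95 0 0 -0.05 8;0.95 0 0 -0.05 1;0.95 0 0 -0.05 0;0.95 0 0 -0.03 0;0.95 0 0 -0.0097 0;0.95 0 0 0 0;0 0 0 0 0;0 0 0 0 0;0 0 0 0 0;0 0 0 0 0;0 0 0 0 0"

```text
t: 2.4
ee_pos: [459.4, 325.1, 3.8]
orientation: [-0.447, 3.109, 0.001]
ft_force: [-1.7, 1.0, 6.4]
width: 57.0
```

>>> play_rows --increments "0 0 0 0.04 0;0 0 0 0.05 0;0 0 -0.02 0.05 0;0 0 -0.04 0.05 -5;0 0.001 -0.044 0.05 -5;0 0.002 -0.044 0.007 -5;0 0.002 -0.044 0 -5;0 0.002 -0.044 0 -5;0 0.002 -0.044 0 0;0 0.002 -0.044 0 0;0 0 -0.03 0 0;0 0 0 0 0;0 0 0 0 0"

```text
t: 3.7
ee_pos: [469.5, -8.7, 223.0]
orientation: [-0.24, -3.132, -0.0]
ft_force: [-0.2, 0.5, 0.1]
width: 57.2
```

```bash
python3 - <<'E'
from h import *
d=get('wrist','w2'); save(d,'w2.png'); o=ctrl.get_obs(); print(o['ee_pos'],o['width'],d['origin'],rot(o['orientation'])[:,1]); report(d)
E
```

```text
[469.5600538   -8.08150536 222.93793373] 57.30070628946485 [396.43170318   2.12299255 384.98486263] [1.50819446e-01 9.88561301e-01 2.22811987e-04]
pink [ 21. 266.] (428.5, -323.3, 46.5, 57.3)
pad [243. 285.] (467.2, -118.7, 58.6, 60.0)
pad [465. 285.] (493.7, 54.2, 58.6, 59.2)
```

View pics/w2.png

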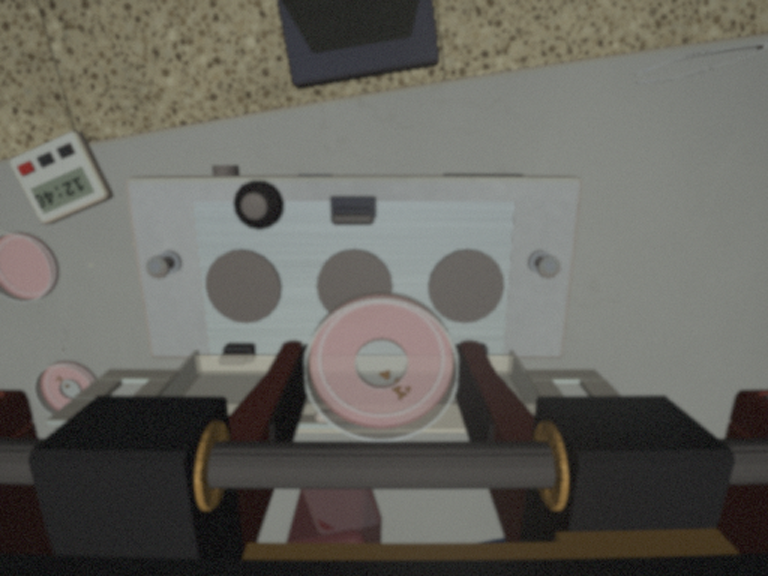

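Wrist view: the held dish is at (382,365), pads at (243,285), (355,285 partly hidden) and (465,285), pins at (160,265) and (545,264), button at (258,205), catch at (353,209). I'll compute the in-hand offset.

```bash
python3 - <<'E'
from h import *
d=load('w2'); T=np.array([469.5,-8.3,222.9])
f=lambda u,v,z:at_z(d,np.array([u/1.5]),np.array([v/1.5]),z)[0].round(1)
for p in [(305.5,365),(459,365),(382,294),(382,436)]: print(f(*p,T[2]+9)-T)
for st,c in blobs(d,'pink'):
    print((c.mean(0)*1.5).round(),circ(d,c,T[2]+3), circ(d,c,T[2]+9))
x=depth(d,np.array([254.]),np.array([210.]));print('depth at dish',x, 'deck',depth(d,np.array([310.]),np.array([160.])),'table',depth(d,np.array([430.]),np.array([160.])))
for n,p,z in [('pinR',(160,265),66),('pinL',(543,264),66),('btn',(256,206),52),('catch',(353,209),50)]: print(n,f(*p,z), depth(d,np.array([p[0]/1.5]),np.array([p[1]/1.5])).round(1))
E
```

```text
[ -8.3 -27.9   9. ]
[ 0.4 28.4  9. ]
[-31.    4.3   9. ]
[25.9 -4.4  9. ]
[ 21. 266.] (409.9, -134.5, 19.5, 24.1) (409.4, -129.3, 18.8, 23.2)
[380. 364.] (469.6, -9.4, 51.3, 54.7) (466.8, -8.9, 49.4, 52.6)
[ 62. 384.] (458.4, -136.5, 15.8, 20.6) (456.0, -131.3, 15.2, 19.8)
depth at dish [[448.76725379  -5.95053421 223.99705358]] deck [[458.31576707  58.26469597  39.59115848]] table [[489.0239567  221.04315276  -0.90195286]]
pinR [ 437.8 -167.6   66. ] [[ 438.  -168.4   64.5]]
pinL [479.5 108.4  66. ] [[479.9 108.8  64.8]]
btn [407.9 -92.3  52. ] [[407.5 -89.2  62.8]]
catch [421.1 -22.6  50. ] [[420.8 -22.3  54.2]]
```

>>> play_rows --increments "0 0.012 0.03 0 0;0 0.0132 0.033 0 0;0 0 0 -0.04 0;0 0 0 -0.05 0;0 0 0 -0.05 0;0 0 0 -0.02 0;0 0 0 -0.008 0;0 0 0 0 0;0 0 0 0 0"

```text
t: 4.65
ee_pos: [495.9, 55.4, 56.0]
orientation: [0.235, 3.131, 0.001]
ft_force: [1.0, -0.3, 0.8]
width: 57.1
```

>>> play_rows --increments "0 -0.001 -0.0005 -0.004 0;0 0 0 -0.0035 0;0 0 0 0 0;0 0 0 0 0"

```text
t: 5.05
ee_pos: [494.1, 54.2, 47.8]
orientation: [0.237, 3.132, 0.0]
ft_force: [0.2, -0.7, 0.4]
width: 57.3
```

>>> play_rows --increments "0 0.0005 0.0005 -0.001 0;0 0 0 0 0;0.7 0 0 0 0;0.75 0 0 0 0;0.78 0 0 0 0;0.78 0 0 0 0;0.78 0 0 0.02 0;0.78 0 0 0.05 0;0.78 0 0 0.05 0;1 0 0 0.05 0;1 0 -0.04 0.005 0;1 0 -0.045 0 0;1 0 -0.03 0 0;1 0 0 0 0;1 0 0 0 0"

```text
t: 6.55
ee_pos: [494.2, -60.5, 221.3]
orientation: [-0.239, -3.132, -0.001]
ft_force: [0.3, 0.0, 0.1]
width: 87.6
```

```bash
python3 - <<'E'
from h import *
d=get('wrist','w3'); o=ctrl.get_obs(); print(o['ee_pos'],o['width']); report(d,50)
save(d,'w3.png',(215,120,415,270),4)
E
```

```text
[494.20869021 -59.83988027 221.22227282] 87.72783435827033
pink [ 63. 229.] (426.4, -293.2, 47.3, 49.1)
pink [533. 247.] (494.2, 54.8, 51.0, 53.2)
pink [107. 359.] (534.0, -293.7, 41.3, 44.2)
pad [300. 245.] (467.2, -119.1, 59.6, 60.2)
pad [415. 245.] (480.6, -32.8, 59.1, 59.4)
```

View pics/w3.png

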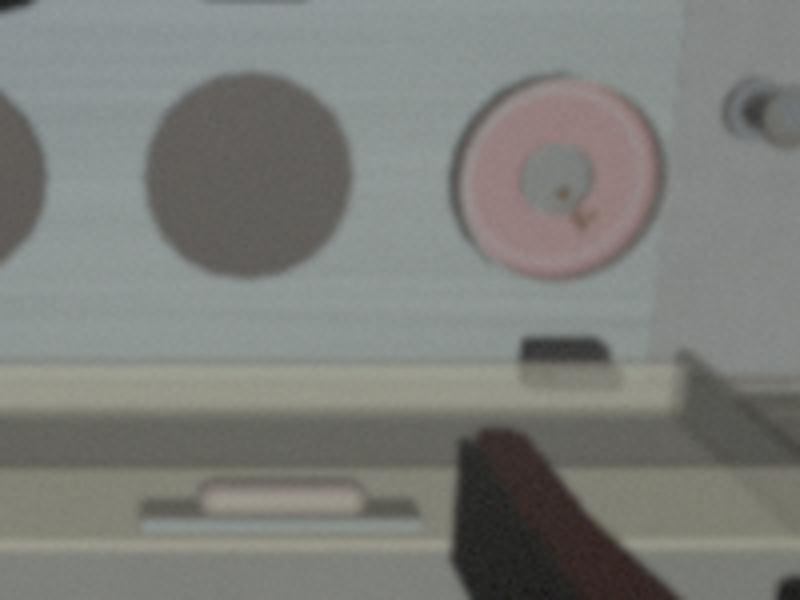

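Left dish is centred to about 1 mm: (494.2, 54.8) against pad (494.0, 53.7). Next, the right-hand dishes.

>>> play_rows --increments "1 0 -0.037 0 0;1 0 -0.037 0 0;1 0 -0.037 0 0;1 0 -0.037 0 0;1 0 -0.037 0 0;1 0 -0.037 0 0;1 0 -0.037 0 0;1 0 0 0 0;1 0 0 0 0"

```text
t: 7.5
ee_pos: [494.6, -318.4, 220.9]
orientation: [-0.237, -3.132, -0.002]
ft_force: [-0.6, 1.2, 0.5]
width: 87.9
```

```bash
python3 - <<'E'
from h import *
d=get('wrist','w4'); o=ctrl.get_obs(); print(o['ee_pos'],o['width']); report(d,6)
save(d,'w4.png')
E
```

```text
[ 494.55499936 -317.77280817  220.95288665] 87.9238316154732
pink [363. 179.] (427.1, -323.6, 56.2, 56.6)
pink [386. 319.] (549.2, -322.5, 52.0, 52.8)
pad [637. 194.] (467.1, -120.8, 60.1, 61.7)
pad [743. 196.] (480.7, -40.7, 47.6, 64.7)
```

View pics/w4.png

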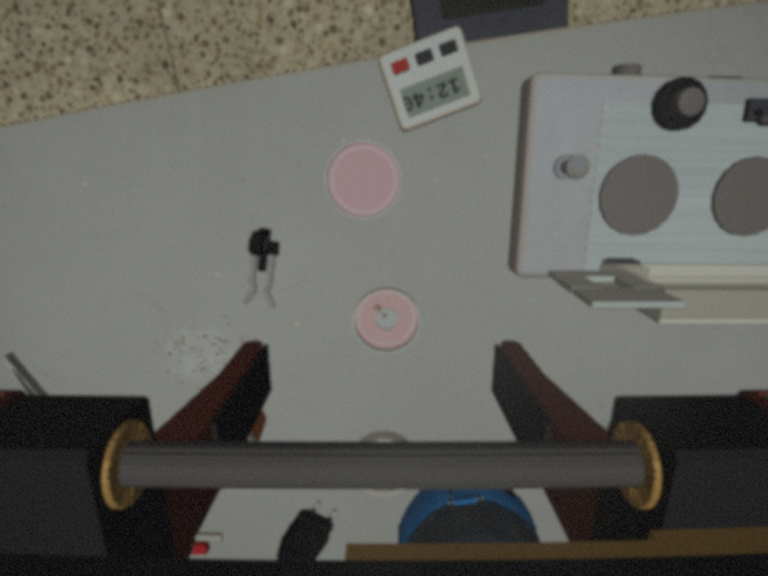

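Wrist view: dishes at (363,179) → (427,-324) and (386,319) → (549,-322.5); right clip's tab at (263,243), mouth towards +x. I take the far dish first.

>>> play_rows --increments "0.95 0.025 -0.002 0 0;0.95 0.0295 -0.0024 0 0;0.95 0 0 -0.04 0;0.95 0 0 -0.05 0;0.95 0 0 -0.05 0;0.95 0 0 -0.05 0;0.95 0 0 -0.02 0;0.95 0 0 -0.0075 0;0.95 0 0 0 0;0.95 0 0 0 0"

```text
t: 8.55
ee_pos: [550.2, -323.5, 5.5]
orientation: [0.235, 3.131, -0.002]
ft_force: [-0.2, -0.8, 0.5]
width: 83.5
```

Now grip, lift and carry above the middle pad.

>>> play_rows --increments "0.6 -0.001 0.0005 -0.002 0;0 0 0 0 0;0 0 0 0 0;0 0 0 0 0;0 0 0 0 0;0 0 0 0.04 0;0 0 0 0.05 0;0 0 0 0.05 0;0 -0.01 0.02 0.045 0;0 -0.02 0.04 0.04 0;0 -0.02 0.044 0 0;0 0 0.044 0 0;0 0 0.044 0 0;0 0 0.044 0 0;0 0 0.044 0 0;0 0 0 0 0;0 0 0 0 0"

```text
t: 10.25
ee_pos: [501.3, -49.2, 220.2]
orientation: [0.232, 3.133, -0.0]
ft_force: [0.5, -0.6, -0.2]
width: 57.1
```

```bash
python3 - <<'E'
from h import *
d=get('wrist','w5'); o=ctrl.get_obs(); T=o['ee_pos'];print(T,o['width']); report(d,50)
for st,c in blobs(d,'pink'):
    print((c.mean(0)*1.5).round(),circ(d,c,T[2]+3), circ(d,c,T[2]+9))
E
```

```text
[501.39735844 -50.0669272  220.14598015] 56.93774641431893
pink [ 47. 221.] (427.2, -292.1, 47.3, 49.3)
pink [518. 240.] (494.3, 54.5, 51.3, 53.3)
pad [284. 238.] (467.4, -119.2, 58.8, 59.3)
pad [399. 238.] (480.7, -32.8, 58.3, 58.4)
[ 47. 221.] (427.7, -159.9, 22.6, 23.6) (427.7, -155.3, 21.8, 22.7)
[518. 240.] (459.8, 6.0, 24.6, 25.5) (458.6, 4.3, 23.6, 24.6)
[376. 367.] (502.8, -49.5, 52.1, 52.5) (500.0, -49.1, 50.1, 50.5)
[386. 528.] (576.9, -58.5, 13.1, 19.3) (571.3, -57.8, 12.6, 18.5)
```

>>> play_rows --increments "0 -0.0217 0.0161 0 0;0 0 0 -0.04 0;0 0 0 -0.05 0;0 0 0 -0.05 0;0 0 0 -0.02 0;0 0 0 -0.005 0;0 0 0 0 0;0 0 0 0 0"

```text
t: 11.1
ee_pos: [480.7, -34.6, 56.2]
orientation: [0.238, 3.13, -0.0]
ft_force: [0.3, 0.6, -0.7]
width: 58.1
```

```bash
python3 - <<'E'
from h import *
print(np.mean([ctrl.get_obs()['ee_pos'] for _ in range(1)],0))
E
```

```text
[480.71381756 -34.58203514  56.19037935]
```

>>> play_rows --increments "0 -0.0008 0.0008 -0.004 0;0 0 0 -0.004 0;0 0 0 0 0;0 0 0 0 0"

```text
t: 11.5
ee_pos: [478.9, -33.0, 47.3]
orientation: [0.236, 3.132, -0.0]
ft_force: [0.5, -0.3, -0.2]
width: 57.0
```

>>> play_rows --increments "0 0.0003 0 -0.0007 0;0 0 0 0 0;0.7 0 0 0 0;0.75 0 0 0 0;0.78 0 0 0 0;0.78 0 0 0 0;0.78 0 0 0.02 0;0.78 0 0 0.05 0;0.78 0 0 0.05 0;1 0 0 0.05 0;1 0 -0.04 0.005 0;1 0 -0.045 0 0;1 0 -0.03 0 0;1 0 0 0 0;1 0 0 0 0"

```text
t: 13.0
ee_pos: [478.7, -148.2, 221.1]
orientation: [-0.239, -3.132, -0.001]
ft_force: [-0.3, 1.0, 0.1]
width: 87.6
```

```bash
python3 - <<'E'
from h import *
d=get('wrist','w6'); o=ctrl.get_obs(); T=o['ee_pos'];print(T,o['width']); report(d,50);report(d,6)
E
```

```text
[ 478.73006518 -147.53525474  221.07249784] 87.90065361056853
pink [166. 231.] (424.8, -302.9, 48.6, 49.5)
pink [534. 248.] (479.8, -32.4, 51.4, 52.9)
pink [649. 250.] (494.1, 55.0, 50.7, 52.4)
pad [120.  41.] (292.0, -300.3, 47.0, 56.1)
pad [416. 248.] (467.1, -119.7, 59.3, 59.7)
pad [620. 242.] (495.7, 57.9, 60.6, 67.2)
pink [166. 231.] (427.3, -324.8, 55.0, 56.1)
pink [534. 248.] (489.6, -18.5, 58.1, 59.9)
pink [649. 250.] (505.7, 80.5, 57.4, 59.3)
pad [120.  41.] (292.0, -300.3, 47.0, 56.1)
pad [416. 248.] (467.1, -119.7, 59.3, 59.7)
pad [620. 242.] (495.7, 57.9, 60.6, 67.2)
```

Middle dish is good to 1 mm. Now the third dish, at (427.2, -324.3).

>>> play_rows --increments "0.97 -0.011 -0.038 0 0;0.97 -0.012 -0.038 0 0;0.97 -0.012 -0.038 0 0;0.97 -0.012 -0.038 0 0;0.97 -0.0045 -0.0244 -0.01 0;0.97 0 0 -0.04 0;0.97 0 0 -0.05 0;0.97 0 0 -0.05 0;0.97 0 0 -0.04 0;0.97 0 0 -0.02 0;0.97 0 0 -0.0075 0;0.97 0 0 0 0;0.97 0 0 0 0"

```text
t: 14.35
ee_pos: [428.5, -324.4, 4.9]
orientation: [0.235, 3.132, -0.001]
ft_force: [-0.2, -0.4, -0.2]
width: 85.5
```

>>> play_rows --increments "0.6 -0.001 0 -0.0015 0;0 0 0 0 0;0 0 0 0 0;0 0 0 0 0;0 0 0 0 0;0 0 0 0.04 0;0 0 0 0.05 0;0 0 0 0.05 0;0 0.01 0.02 0.045 0;0 0.02 0.04 0.032 0;0 0.02 0.044 0 0;0 0 0.044 0 0;0 0 0.04 0 0;0 0 0 0 0;0 0 0 0 0"

```text
t: 15.85
ee_pos: [474.8, -139.5, 216.5]
orientation: [0.233, 3.133, -0.001]
ft_force: [1.1, -0.9, -1.1]
width: 60.4
```

```bash
python3 - <<'E'
from h import *
d=get('wrist','w7'); o=ctrl.get_obs(); T=o['ee_pos'];print(T,o['width']); report(d,50)
for st,c in blobs(d,'pink'):
    print((c.mean(0)*1.5).round(),circ(d,c,T[2]+3), circ(d,c,T[2]+9))
E
```

```text
[ 474.92584695 -140.36872918  216.4423713 ] 60.11610715125019
pink [524. 257.] (480.0, -32.6, 51.3, 52.9)
pink [641. 259.] (494.1, 54.7, 50.7, 52.7)
pad [612. 249.] (497.2, 60.2, 62.3, 73.0)
[524. 257.] (439.5, -82.3, 24.9, 25.6) (438.1, -84.1, 23.9, 24.6)
[641. 259.] (446.4, -40.0, 24.5, 25.5) (444.7, -43.4, 23.6, 24.5)
[388. 365.] (475.6, -140.9, 54.2, 56.1) (472.8, -140.5, 52.1, 54.0)
```

>>> play_rows --increments "0 -0.0079 0.0205 0 0;0 0 0 -0.04 0;0 0 0 -0.05 0;0 0 0 -0.05 0;0 0 0 -0.0175 0;0 0 0 -0.004 0;0 0 0 0 0;0 0 0 0 0"

```text
t: 16.7
ee_pos: [467.9, -120.6, 55.9]
orientation: [0.238, 3.13, -0.001]
ft_force: [-0.7, 0.1, 0.1]
width: 60.1
```

>>> play_rows --increments "0 -0.0007 0.0008 -0.004 0;0 0 0 -0.004 0;0 0 0 0 0;0 0 0 0 0"

```text
t: 17.1
ee_pos: [466.5, -118.9, 47.1]
orientation: [0.236, 3.132, -0.0]
ft_force: [-0.2, -0.4, 1.6]
width: 60.3
```

>>> play_rows --increments "0 0 0 -0.0005 0;0 0 0 0 0;0.73 0 0 0 0;0.78 0 0 0 0;0.79 0 0 0 0;0.79 0 0 0 0;0.79 0 0 0.02 0;0.79 0 0 0.05 0;0.79 0 0 0.05 0;1 0 0 0.05 0;1 0.005 0.03 0.005 0;1 0.005 0.03 0 0;1 0 0.03 0 0;1 0 0 0 0;1 0 0 0 0"

```text
t: 18.6
ee_pos: [476.0, -28.6, 221.1]
orientation: [-0.233, -3.133, 0.0]
ft_force: [-0.3, -1.3, -0.3]
width: 88.0
```

```bash
python3 - <<'E'
from h import *
d=get('wrist','w8'); o=ctrl.get_obs(); T=o['ee_pos'];print(T,o['width']); report(d,50); save(d,'w8.png')
s=get('side','s8'); 
# shaker frame from pads
m=np.array([480.7,-32.6]); a=np.arctan2(26.8,173.3); X=np.array([np.cos(a),-np.sin(a)]); Y=np.array([np.sin(a),np.cos(a)])
P=cloud(s).reshape(-1,3); q=P[:,:2]-m; S=np.c_[q@X,q@Y,P[:,2]]
k=(abs(S[:,1])<115)&(S[:,0]>30)&(S[:,0]<110)&(S[:,2]>58)&(S[:,2]<180)
S=S[k]
for z in range(60,170,10):
    t=S[(S[:,2]>=z)&(S[:,2]<z+10)]
    if len(t): print(z,len(t),np.percentile(t[:,0],[5,50,95]).round(0))
E
```

```text
[475.98140894 -29.12798381 221.0981181 ] 87.84792051120472
pink [261. 275.] (466.9, -120.6, 54.7, 56.5)
pink [376. 275.] (479.9, -33.6, 52.3, 53.6)
pink [493. 277.] (494.5, 54.5, 51.2, 53.1)
60 102 [48. 54. 62.]
70 33 [48. 61. 63.]
80 15 [56. 62. 63.]
90 1 [47. 47. 47.]
100 1 [55. 55. 55.]
130 10 [47. 53. 68.]
140 156 [47. 56. 65.]
150 21 [46. 53. 56.]
```

View pics/w8.png

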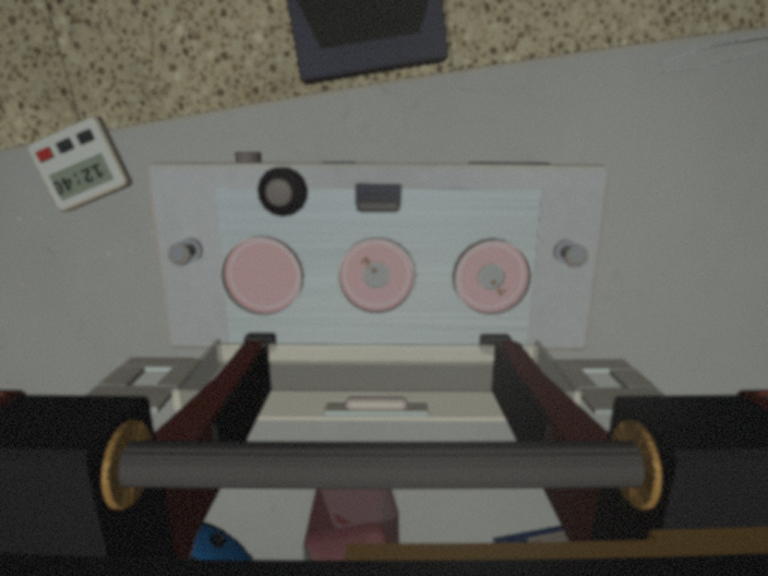

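All dishes sit centred (within 2 mm) and the cover stands with its edge at shaker x≈50–65, z≈145. I'll check what stands behind it before going round.

```bash
python3 - <<'E'
from h import *
m=np.array([480.7,-32.6]); a=np.arctan2(26.8,173.3); X=np.array([np.cos(a),-np.sin(a)]); Y=np.array([np.sin(a),np.cos(a)])
P=np.concatenate([cloud(load(n)).reshape(-1,3) for n in('scene0','side0')]); q=P[:,:2]-m; S=np.c_[q@X,q@Y,P[:,2]]
k=(abs(S[:,1])<160)&(S[:,0]>75)&(S[:,0]<300)&(S[:,2]>25)&(S[:,2]<400); S=S[k]
H,_,_=np.histogram2d(S[:,0],S[:,1],bins=[np.arange(75,301,25),np.arange(-160,161,40)])
M=np.zeros(H.shape)
for s in S:
    i=int((s[0]-75)//25); j=int((s[1]+160)//40); M[i,min(j,7)]=max(M[i,min(j,7)],s[2])
print(M.round())
print('cmd targets')
for t in [1.8,1.7,1.6,1.5,1.4,1.3,1.2,1.1,1,.9,.8,.7,.6,.5,.4,.3,.2,.13,.06,0]:
    x=52-80*np.cos(t)+12*np.sin(t)+10; z=52+80*np.sin(t)+12*np.cos(t); w=m+x*X; print(t,round(x,1),w.round(1),round(z,1))
E
```

```text
[[  0.   0.   0.   0.   0.   0.   0.   0.]
 [  0.   0.   0.   0.   0.   0.   0.   0.]
 [  0.   0.   0.   0.   0.   0.   0.   0.]
 [  0.   0.   0.   0.   0.   0.   0.   0.]
 [  0.   0.   0.  66.  29.   0.   0.   0.]
 [  0.   0. 150. 165. 107.   0.   0.   0.]
 [  0.   0. 165. 166. 164.   0.   0.   0.]
 [ 31.   0. 160. 166. 161.   0.   0.   0.]
 [ 95.   0.  83.  97.   0.   0.  52.  71.]]
cmd targets
1.8 91.9 [571.5 -46.6] 127.2
1.7 84.2 [563.9 -45.5] 129.8
1.6 76.3 [556.1 -44.3] 131.6
1.5 68.3 [548.2 -43. ] 132.6
1.4 60.2 [540.2 -41.8] 132.9
1.3 52.2 [532.3 -40.6] 132.3
1.2 44.2 [524.4 -39.4] 130.9
1.1 36.4 [516.7 -38.2] 128.7
1 28.9 [509.2 -37. ] 125.8
0.9 21.7 [502.1 -35.9] 122.1
0.8 14.9 [495.4 -34.9] 117.7
0.7 8.5 [489.1 -33.9] 112.7
0.6 2.7 [483.4 -33. ] 107.1
0.5 -2.5 [478.3 -32.2] 100.9
0.4 -7.0 [473.8 -31.5] 94.2
0.3 -10.9 [469.9 -30.9] 87.1
0.2 -14.0 [466.8 -30.5] 79.7
0.13 -15.8 [465.1 -30.2] 74.3
0.06 -17.1 [463.8 -30. ] 68.8
0 -18.0 [462.9 -29.8] 64.0
```

Free to shaker x≈180. I close the fingers, go over the cover and down behind it.

>>> play_rows --increments "0 0.02 -0.0035 0.01 0;0 0.033 -0.006 0 0;0 0.033 -0.006 0 0;0 0.0324 -0.0059 0 0;0 0 0 -0.03 0;0 0 0 -0.04 0;0 0 0 -0.03 0;0 0 0 0 0;0 0 0 0 0"

```text
t: 19.6
ee_pos: [594.5, -51.2, 131.3]
orientation: [-0.238, -3.132, 0.0]
ft_force: [-0.3, -0.7, 1.2]
width: 19.5
```

>>> play_rows --increments "0 -0.015 0.0025 0 0;0 -0.015 0.0025 0 0;0 -0.0039 0.0006 0 0;0 -0.0039 0.0006 0 0;0 -0.0039 0.0006 0 0;0 -0.0039 0.0006 0 0;0 -0.004 0.0006 0.001 0;0 -0.004 0.0006 0 0;0 -0.004 0.0006 0 0;0 -0.004 0.0006 0 0;0 -0.004 0.0006 -0.001 0;0 -0.004 0.0006 -0.001 0;0 -0.0039 0.0006 -0.001 0;0 -0.0039 0.0006 -0.001 0;0 -0.0038 0.0006 -0.0015 0;0 -0.0038 0.0006 -0.0015 0"

```text
t: 21.2
ee_pos: [509.1, -36.8, 125.1]
orientation: [-0.236, -3.132, 0.0]
ft_force: [0.2, -0.6, -0.1]
width: 0.2
```

```bash
cat >> h.py <<'E'
M0=np.array([480.7,-32.6]); A0=np.arctan2(26.8,173.3); X0=np.array([np.cos(A0),-np.sin(A0)]); Y0=np.array([np.sin(A0),np.cos(A0)])
def shk(P):
    q=P[...,:2]-M0; return np.stack([q@X0,q@Y0,P[...,2]],-1)
def w(x,y): return (M0+x*X0+y*Y0).round(1)
E
python3 - <<'E'
from h import *
s=get('side','s9')
S=shk(cloud(s)).reshape(-1,3)
k=(abs(S[:,1])<172)&(abs(S[:,1])>125)&(S[:,0]>-60)&(S[:,0]<110)&(S[:,2]>72)&(S[:,2]<180)
S=S[k]
for z in range(70,170,10):
    t=S[(S[:,2]>=z)&(S[:,2]<z+10)]
    if len(t): print(z,len(t),np.percentile(t[:,0],[5,50,95]).round(0))
save(s,'s9.png',(180,120,340,270),5)
E
```

```text
70 2 [31. 37. 44.]
80 6 [19. 22. 24.]
90 15 [14. 17. 25.]
100 8 [ 7. 10. 14.]
110 15 [-1.  5.  9.]
120 15 [-5. -1.  2.]
130 23 [-13.  -8.  -5.]
140 9 [-15. -14. -11.]
```

View pics/s9.png

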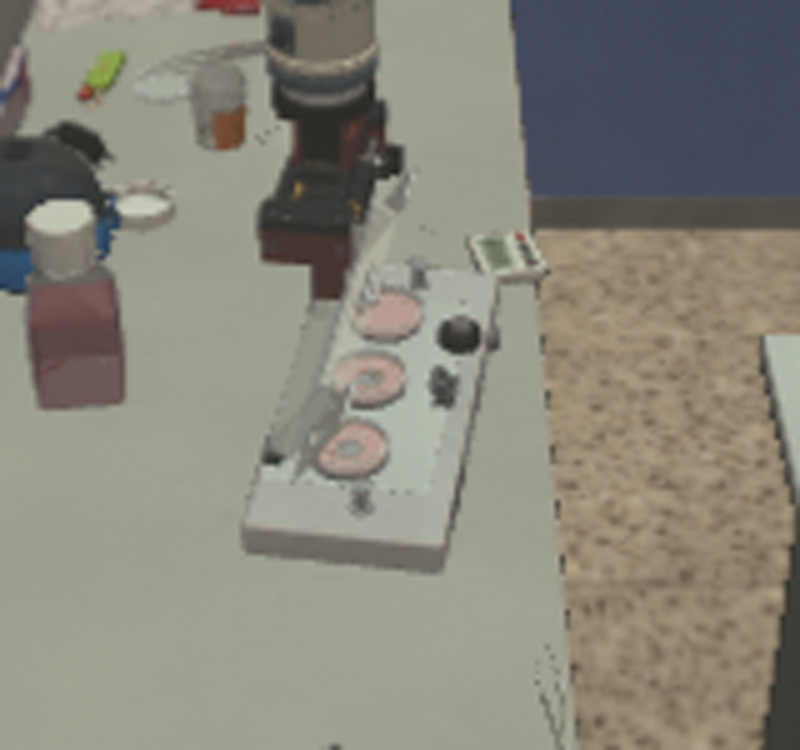

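The cover follows at about 0.95 rad. I continue the arc down to the catch.

>>> play_rows --increments "0 -0.0036 0.0005 -0.0018 0;0 -0.0036 0.0005 -0.002 0;0 -0.0034 0.0005 -0.0022 0;0 -0.0033 0.0005 -0.0022 0;0 -0.0032 0.0005 -0.0025 0;0 -0.003 0.0005 -0.0025 0;0 -0.003 0.0005 -0.0028 0;0 -0.0027 0.0004 -0.0028 0;0 -0.0026 0.0004 -0.003 0;0 -0.0025 0.0004 -0.0031 0;0 -0.0023 0.0003 -0.0033 0;0 -0.0022 0.0003 -0.0034 0;0 -0.002 0.0003 -0.0035 0;0 -0.0019 0.0003 -0.0036 0;0 -0.0016 0.0002 -0.0037 0;0 -0.0015 0.0002 -0.0037 0;0 -0.001 0.0002 -0.003 0;0 -0.0007 0.0001 -0.0025 0"

```text
t: 23.05
ee_pos: [465.6, -30.3, 73.6]
orientation: [0.236, 3.132, -0.0]
ft_force: [-3.4, -0.6, 21.8]
width: 0.5
```

>>> play_rows --increments "0 -0.0005 0 -0.002 0;0 -0.0005 0 -0.002 0;0 -0.0005 0 -0.002 0;0 0 0 -0.002 0;0 0 0 -0.002 0;0 0 0 -0.001 0;0 0 0 0 0;0 0 0 0 0;0 0 0 0 0"

```text
t: 23.95
ee_pos: [464.2, -30.3, 64.0]
orientation: [0.236, 3.132, -0.0]
ft_force: [-5.6, 1.2, 25.4]
width: 0.3
```

>>> play_rows --increments "0 0 0 0.01 0;0 0 0 0.04 0;0 0 0 0.05 0;0.4 0 0.02 0.05 0;0.4 0 0.04 0.008 0;0.4 0.003 0.04 0 0;0.4 0 0 0 0;0.4 0 0 0 0"

```text
t: 24.75
ee_pos: [466.7, 68.8, 216.9]
orientation: [-0.233, -3.133, 0.001]
ft_force: [-0.5, 0.1, -0.1]
width: 33.9
```

```bash
python3 - <<'E'
from h import *
d=get('wrist','w10'); o=ctrl.get_obs(); print(o['ee_pos'],o['width']); save(d,'w10.png')
S=shk(cloud(d)).reshape(-1,3)
def med(x0,x1,y0,y1):
    k=(S[:,0]>x0)&(S[:,0]<x1)&(S[:,1]>y0)&(S[:,1]<y1)&(S[:,2]>20)&(S[:,2]<90); return k.sum(),np.percentile(S[k,2],[10,50,90]).round(1) if k.sum() else None
print('earL front',med(-56,-40,130,165),'earR',med(-56,-40,-165,-130),'earL back',med(-8,6,130,165),'dome front',med(-38,-25,-60,60),'dome back',med(20,45,-60,60),'deck',med(-80,-65,0,150))
E
```

```text
[466.58672062  68.06829583 216.72723491] 34.78041537167533
earL front (np.int64(433), array([46.9, 47.9, 48.8])) earR (np.int64(410), array([47.4, 48.2, 49.1])) earL back (np.int64(365), array([46.9, 47.8, 48.8])) dome front (np.int64(1308), array([63.1, 64. , 64.9])) dome back (np.int64(1394), array([63.2, 64.1, 64.9])) deck (np.int64(1821), array([38.9, 40. , 41.1]))
```

View pics/w10.png

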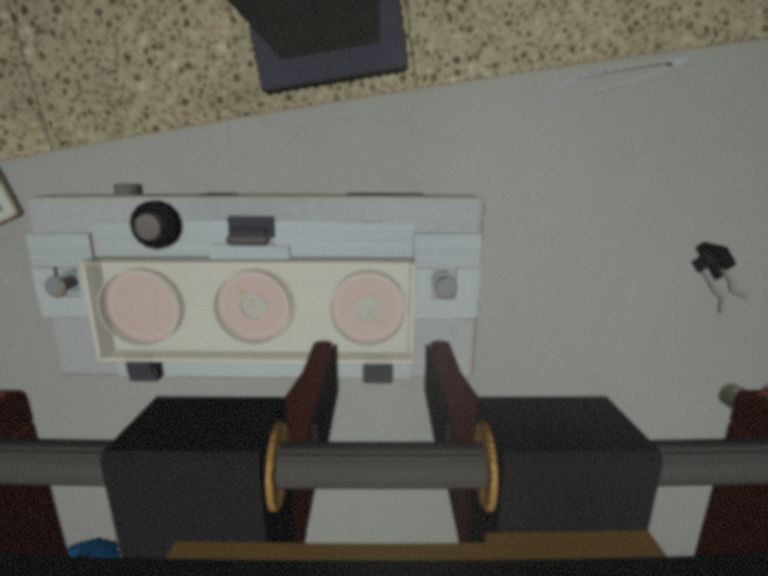

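The cover is shut: both ears read 48 mm, dome 64 mm flat. The left clip (714,258) now looks turned, so it may have been knocked. I go above it.

>>> play_rows --increments "0.4 0.002 0.038 0 0;0.4 0.002 0.038 0 0;0.4 0 0.038 0 0;0.4 0 0.038 0 0;0.5 0 0.038 0 0;0.5 0 0.038 0 0;0.5 0 0.03 0 0;0.5 0 0 0 0;0.5 0 0 0 0"

```text
t: 25.7
ee_pos: [471.0, 325.2, 216.2]
orientation: [-0.236, -3.132, 0.002]
ft_force: [0.2, -1.3, 0.4]
width: 44.3
```

```bash
python3 - <<'E'
from h import *
D=load('w10'); f=lambda u,v,z:at_z(D,np.array([u/1.5]),np.array([v/1.5]),z)[0].round(1)
print('pinL',f(445,288,66),'exp',w(-20,145),'pinR',f(57,286,66),'exp',w(-20,-145),'btn',f(149,225,56),w(-60.7,-67))
d=get('wrist','w11'); o=ctrl.get_obs(); print(o['ee_pos'],o['width'])
for st,c in blobs(d,'dark',60): print(st)
save(d,'w11.png',(190,130,350,250),5)
E
```

```text
pinL [481.9 112.7  66. ] exp [483.1 113.8] pinR [ 438.5 -168.    66. ] exp [ 438.8 -172.8] btn [406.4 -92.3  56. ] [410.5 -89.5]
[470.99039122 324.69176015 216.39016634] 43.83374864702189
[   5    0  198   73 8506]
[ 459    0   42   88 2749]
[ 392  122   97  117 6678]
[ 28 159  40   2  80]
[    0   163   512   221 42706]
[268 188  19  22 231]
[ 40 269  23   9 177]
```

View pics/w11.png

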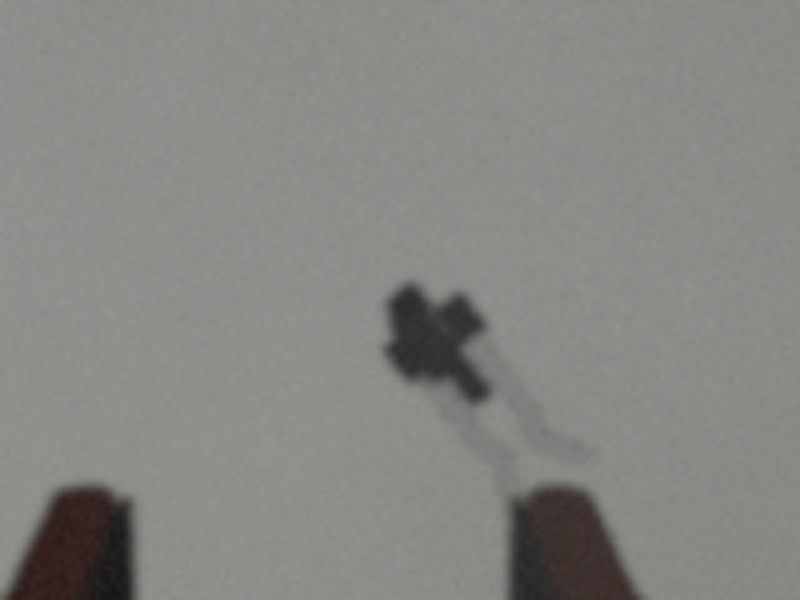

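```bash
python3 - <<'E'
from h import *
d=load('w11'); f=lambda u,v,z:at_z(d,np.array([u/5+190]),np.array([v/5+130]),z)[0][:2]
t=f(549,472,2.5); cb=f(435,338,5); nose=f(478,398,5); tail=f(408,288,30)
ax=t-cb; print('tips',t,'cb',cb,'nose',nose,'tail',tail,'len',np.linalg.norm(ax),np.linalg.norm(t-tail))
for nm,p,q in (('cb-t',cb,t),('tail-t',tail,t),('legs',f(508,490,2.5),f(590,455,2.5))): v=q-p; print(nm,np.degrees(np.arctan2(v[1],v[0])).round(1))
v=(t-tail)/np.linalg.norm(t-tail); print('grip',t-57.5*v,tail+9.5*v,'seat',t-23*v)
S=cloud(d)[180:215,262:295].reshape(-1,3); k=S[:,2]>15; print('cloud high',k.sum(),S[k].mean(0).round(1),np.percentile(S[k],[2,98],axis=0).round(1))
E
```

```text
tips [549.04792879 374.60444641] cb [506.75282463 349.11691342] nose [524.65351218 358.1582851 ] tail [486.16297046 343.46170848] len 49.38107100710991 70.17398457307982
cb-t 31.1
tail-t 26.3
legs 106.2
grip [497.52049842 349.08633678] [494.67619809 347.67774398] seat [528.43695664 364.39720256]
cloud high 159 [494.6 344.5  43.2] [[398.1 336.2  16.6]
 [508.3 352.3 378.3]]
```

Left clip was knocked: tab tail at (408,288), tips mid at (549,472), so its axis is ≈27.5° and grip ≈(495.5, 347.8). I turn +36° and go down.

>>> play_rows --increments "0.5 0.0123 0.0114 0 8;0.5 0.0122 0.0114 0 8;0.5 0 0 -0.03 8;0.5 0 0 -0.05 8;0.5 0 0 -0.05 4.2;0.5 0 0 -0.04 0;0.5 0 0 -0.02 0;0.5 0 0 -0.012 0;0.5 0 0 0 0;0.5 0 0 0 0"

```text
t: 26.75
ee_pos: [496.3, 348.8, 16.0]
orientation: [-0.747, 3.05, 0.001]
ft_force: [0.5, -0.2, 0.3]
width: 43.9
```

>>> play_rows --increments "0.5 -0.0006 -0.0006 -0.006 0;0.3 0 0 0 0;0.2 0 0 0 0;0 0 0 0 0;0 0 0 0 0;0 0 0 0 0;0 0 0 0 0"

```text
t: 27.45
ee_pos: [494.9, 348.6, 9.3]
orientation: [-0.749, 3.051, 0.0]
ft_force: [-0.7, -0.3, 2.2]
width: 10.1
```

Gripped (10.1 mm). Lift, turn back, and go above the left pin for a close look.

>>> play_rows --increments "0 0 0 0.03 0;0 0 0 0.04 0;0 0 0 0.05 0;0 0 -0.02 0.03 -8;0 -0.004 -0.035 0 -8;0 -0.004 -0.035 0 -8;0 -0.004 -0.035 0 -8;0 -0.004 -0.035 0 -4.2;0 -0.004 -0.035 0 0;0 -0.004 -0.035 0 0;0 0 0 0 0;0 0 0 0 0"

```text
t: 28.65
ee_pos: [470.9, 118.1, 159.2]
orientation: [0.239, 3.132, 0.0]
ft_force: [0.1, 0.7, 0.4]
width: 9.7
```

```bash
python3 - <<'E'
from h import *
d=get('wrist','w12'); o=ctrl.get_obs(); print(o['ee_pos'],o['width'],rot(o['orientation'])[:,1], np.degrees(np.arctan2(*rot(o['orientation'])[:2,1])),np.degrees(A0))
u=proj(d,np.r_[w(-20,145),66])[0]; print(u)
x,y=u.astype(int); save(d,'w12.png',(max(0,x-80),max(0,y-60),x+80,y+60),5); print(max(0,x-80),max(0,y-60))
E
```

```text
[471.1785034  118.74369108 159.23119643] 9.38673244560991 [1.50746784e-01 9.88572316e-01 4.27465535e-04] 8.670207070440494 8.790876063633325
[251.80188071 212.7134572 ]
171 152
```

View pics/w12.png

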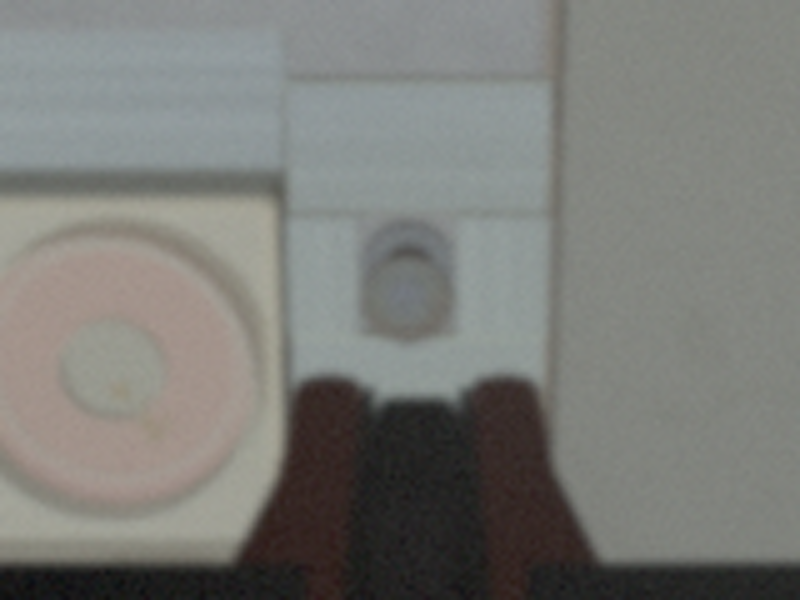

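The pin head is at crop (405,294) → px (252,210.8), against a predicted (251.8,212.7), so the shaker frame is right to about 1.5 mm. I go to the approach point in front of the left pin.

>>> play_rows --increments "0 -0.032 0.0036 0 0;0 -0.032 0.0036 0 0;0 0 0 -0.04 0;0 0 0 -0.04 0;0 0 0 -0.017 0;0 0 0 0 0;0 0 0 0 0"

```text
t: 29.4
ee_pos: [407.1, 126.5, 62.2]
orientation: [-0.234, -3.132, 0.0]
ft_force: [0.2, 1.0, -0.2]
width: 9.6
```

```bash
python3 - <<'E'
from h import *
d=get('side','s13'); o=ctrl.get_obs(); p=o['ee_pos']; print(p,shk(p),o['width'])
u=proj(d,np.r_[w(-40,145),60])[0].astype(int); x,y=u; save(d,'s13.png',(x-50,y-45,x+50,y+45),8)
E
```

```text
[407.63958462 126.48390283  62.72631074] [-96.51470388 146.04939018  62.72631074] 10.050027646524804
```

View pics/s13.png

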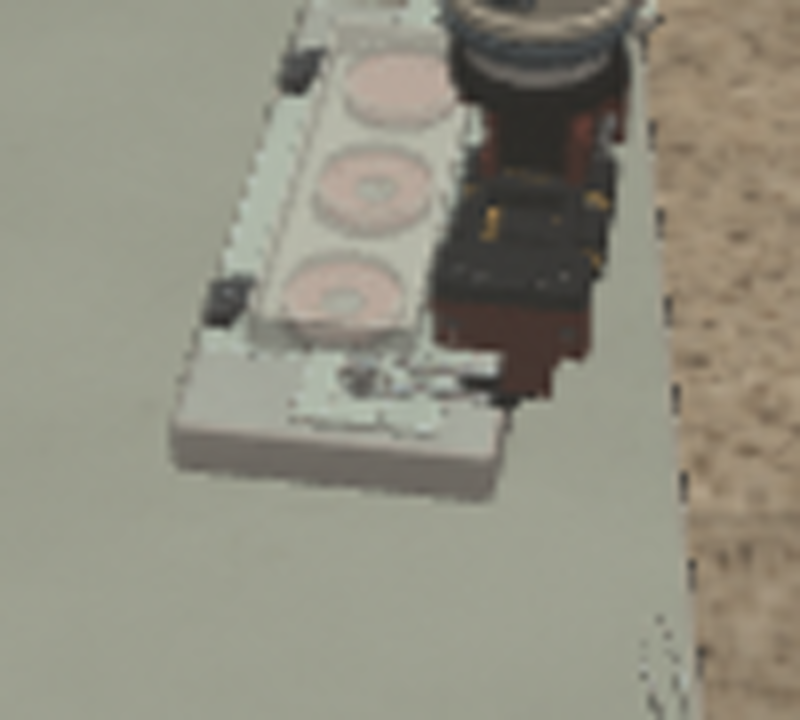

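The held clip is level and lined up with the pin, its mouth just in front of it. Lower it and feed it on.

>>> play_rows --increments "0 0 -0.0008 -0.004 0;0 0 0 0 0;0 0.0049 -0.0008 0 0;0 0.0049 -0.0008 0 0;0 0.0049 -0.0008 0 0;0 0.0049 -0.0008 0 0;0 0 0 0 0"

```text
t: 30.15
ee_pos: [427.4, 121.8, 58.2]
orientation: [0.237, 3.132, 0.001]
ft_force: [0.2, 1.9, -0.4]
width: 10.2
```

>>> play_rows --increments "0 0.003 -0.0005 0 0;0 0.003 -0.0005 0 0;0 0.003 -0.0005 0 0;0 0.003 -0.0005 0 0;0 0.003 -0.0005 0 0;0 0.002 -0.0003 0 0;0 0.002 -0.0003 0 0;0 0 0 0 0"

```text
t: 30.95
ee_pos: [446.0, 118.7, 58.1]
orientation: [0.237, 3.132, 0.0]
ft_force: [0.3, 4.0, -1.1]
width: 10.0
```

```bash
python3 - <<'E'
from h import *
o=ctrl.get_obs(); print(shk(o['ee_pos']),o['ft_force'])
E
```

```text
[-57.42440124 144.18361227  58.1448122 ] [ 0.32479449  4.03694358 -1.08197152]
```

>>> play_rows --increments "0 0.0015 0.0003 0 0;0 0.0015 0.0003 0 0;0 0.001 0 0 0;0 0 0 0 0"

```text
t: 31.35
ee_pos: [446.4, 118.8, 57.4]
orientation: [-0.236, -3.127, 0.002]
ft_force: [-7.4, 4.8, 0.4]
width: 9.8
```

>>> play_rows --increments "0 0.0015 -0.0002 0 0;0 0.001 -0.0002 0 0;0 0 0 0 0;0 0 0 0 0"

```text
t: 31.75
ee_pos: [446.5, 118.5, 57.3]
orientation: [-0.236, -3.123, 0.003]
ft_force: [-15.0, 7.6, 9.1]
width: 9.7
```

```bash
python3 - <<'E'
from h import *
o=ctrl.get_obs(); print(shk(o['ee_pos']),o['ft_force'],o['width'])
E
```

```text
[-56.84945066 144.08991116  57.28374561] [-14.98859489   7.5505113    9.05370547] 9.689230772646672
```

>>> play_rows --increments "0 -0.002 0.0003 0 0;0 -0.002 0.0003 0 0;0 -0.001 0.0002 0 0;0 0 0 0 0;0 0 0 0 0"

```text
t: 32.25
ee_pos: [446.3, 119.4, 57.9]
orientation: [-0.237, -3.131, 0.001]
ft_force: [-3.9, 1.7, -1.2]
width: 9.8
```

Nearly unloaded. Open, rise, and look at the clip.

>>> play_rows --increments "0 -0.0012 0.0002 0 0;0.2 0 0 0 0;0.4 0 0 0 0;0.4 0 0 0 0;0.4 0 0 0.02 0;0.4 0 0 0.04 0;0.4 0.01 0 0.04 0;0.4 0.01 0 0 0;0.4 0 0 0 0;0.4 0 0 0 0"

```text
t: 33.25
ee_pos: [464.9, 119.5, 157.0]
orientation: [-0.237, -3.131, 0.001]
ft_force: [-1.2, 0.3, -0.4]
width: 35.2
```

```bash
python3 - <<'E'
from h import *
d=get('wrist','w14'); o=ctrl.get_obs(); print(o['ee_pos'],o['width'])
u=proj(d,np.r_[w(-35,145),60])[0].astype(int); x,y=u;y0=max(0,y-60);x0=max(0,x-80); save(d,'w14.png',(x0,y0,x0+160,y0+120),5); print(x0,y0)
E
```

```text
[464.37537082 119.45040117 156.64983008] 35.39878287881001
171 142
```

View pics/w14.png

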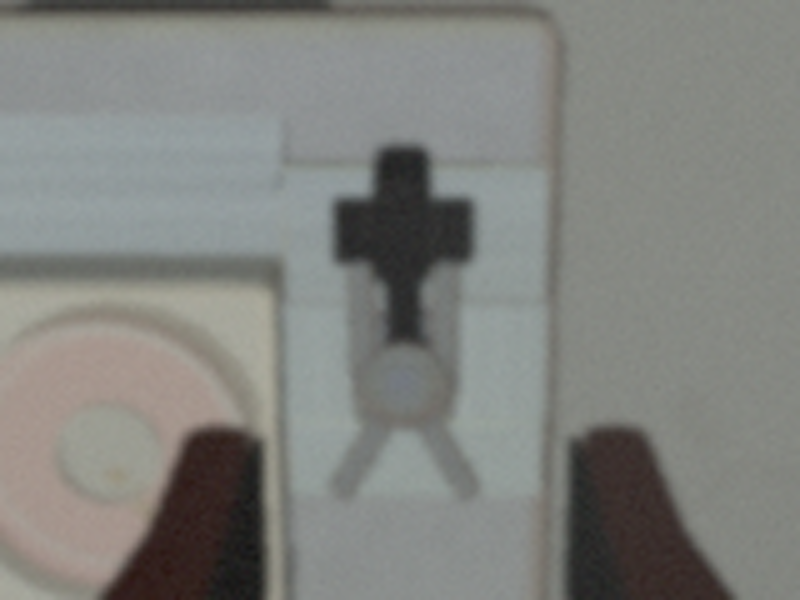

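The left clip is snapped: head at (402,378) sits between the legs behind the throat, against the nose. Now the right clip.

>>> play_rows --increments "0.5 0 -0.03 0.03 0;0.5 0 -0.036 0.03 0;0.5 0 -0.036 0 0;0.5 0 -0.036 0 0;0.5 0 -0.036 0 0;0.5 0 -0.036 0 0;0.5 0 -0.036 0 0;0.5 0 -0.036 0 0;0.5 0 -0.036 0 0;0.5 0 -0.036 0 0;0.5 0 -0.036 0 0;0.5 0 -0.036 0 0;0.5 0 -0.036 0 0;0.5 0 -0.036 0 0;0.5 0 -0.036 0 0;0.5 0 0 0 0;0.5 0 0 0 0"

```text
t: 35.0
ee_pos: [464.6, -413.6, 216.0]
orientation: [-0.238, -3.13, -0.004]
ft_force: [0.0, 0.9, 0.7]
width: 44.0
```

```bash
python3 - <<'E'
from h import *
d=get('wrist','w15'); o=ctrl.get_obs(); print(o['ee_pos'],o['width'])
u=proj(d,[470,-412,10])[0].astype(int); x,y=u;print(u)
for st,c in blobs(d,'dark',100): print(st)
x0=max(0,x-60);y0=max(0,y-45); save(d,'w15.png',(x0,y0,x0+120,y0+90),6); print(x0,y0)
E
```

```text
[ 464.83140527 -412.8836666   216.32043418] 43.61371004610697
[255 178]
[ 300    0  105   43 3677]
[243 166  19  27 238]
[483 184  29  15 327]
[    0   228   512   156 43417]
[257 351  30  13 251]
195 133
```

View pics/w15.png

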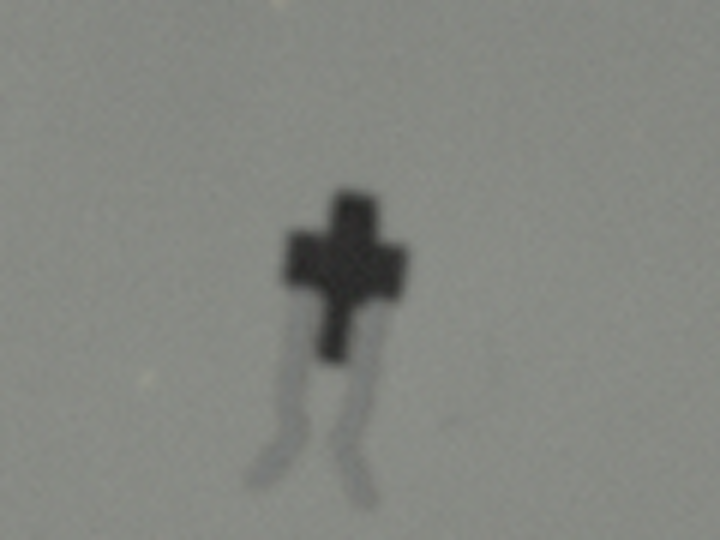

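Right clip: tab tail at (355,192), nose end (332,362), tips (258,486) and (369,505) in the crop.

```bash
python3 - <<'E'
from h import *
d=load('w15'); f=lambda u,v,z:at_z(d,np.array([u/6+195]),np.array([v/6+133]),z)[0][:2]
t=f(313,494,2.5); cb=f(345,265,5); nose=f(332,362,5); tail=f(355,192,30)
for nm,p,q in (('cb-t',cb,t),('tail-t',tail,t),('cb-nose',cb,nose)): v=q-p; print(nm,np.degrees(np.arctan2(v[1],v[0])).round(1),np.linalg.norm(v).round(1))
v=(t-tail)/np.linalg.norm(t-tail); print('grip',t-57.5*v,tail+9.5*v)
# left clip same method for check of actual grip: tail-based 494.7,347.7 tips-based 497.5,349.1, grasped 495.2,348.3
print(w(-20,-145), w(-97,-145))
E
```

```text
cb-t -16.5 52.6
tail-t -16.0 72.4
cb-nose -16.3 21.4
grip [ 463.69330118 -415.20086214] [ 458.49215341 -413.71019536]
[ 438.8 -172.8] [ 362.7 -161.1]
```

>>> play_rows --increments "0.5 -0.0017 -0.0018 0 -7.6;0.5 0 0 -0.04 0;0.5 0 0 -0.05 0;0.5 0 0 -0.05 0;0.5 0 0 -0.04 0;0.5 0 0 -0.018 0;0.5 0 0 0 0;0.5 0 0 0 0"

```text
t: 35.85
ee_pos: [464.8, -416.0, 21.2]
orientation: [0.442, 3.109, -0.001]
ft_force: [-0.2, -0.9, 0.3]
width: 43.9
```

>>> play_rows --increments "0.5 -0.0012 0.0008 -0.008 0;0.5 0 0 -0.0035 0;0.5 0 0 0 0;0.3 0 0 0 0;0.1 0 0 0 0;0 0 0 0 0;0 0 0 0 0;0 0 0 0 0;0 0 0 0 0"

```text
t: 36.75
ee_pos: [462.9, -415.2, 8.6]
orientation: [-0.443, -3.11, 0.0]
ft_force: [-0.1, -0.4, 1.1]
width: 9.7
```

>>> play_rows --increments "0 0 0 0.03 0;0 0 0 0.04 0;0 0 0 0.046 0;0 -0.015 0.03 0 3.8;0 -0.015 0.035 0 3.8;0 -0.015 0.038 0 0;0 -0.015 0.038 0 0;0 -0.015 0.038 0 0;0 -0.013 0.038 0 0;0 -0.012 0.038 0 0;0 0 0 0 0;0 0 0 0 0"

```text
t: 37.95
ee_pos: [363.1, -159.8, 124.9]
orientation: [0.233, 3.132, -0.001]
ft_force: [0.1, -0.2, -0.3]
width: 10.0
```

```bash
python3 - <<'E'
from h import *
o=ctrl.get_obs(); p=o['ee_pos']; print(p,shk(p),o['width'],np.degrees(np.arctan2(*rot(o['orientation'])[:2,1])))
E
```

```text
[ 363.11286512 -159.8486467   124.87026867] [ -96.75859166 -143.72448406  124.87026867] 10.041897732794158 8.518125420177082
```

>>> play_rows --increments "0 0 -0.0011 -0.03 0;0 0 0 -0.03 0;0 0 0 -0.007 0;0 0 0 0 0;0 0 0 0 0"

```text
t: 38.45
ee_pos: [363.5, -162.0, 58.1]
orientation: [0.237, 3.132, -0.0]
ft_force: [-1.0, -0.6, 0.1]
width: 9.7
```

```bash
python3 - <<'E'
from h import *
o=ctrl.get_obs(); p=o['ee_pos']; print(p,shk(p),o['width'])
d=get('side','s16'); S=shk(cloud(d)).reshape(-1,3)
k=(abs(S[:,1]+145)<14)&(S[:,0]>-80)&(S[:,0]<-5)&(S[:,2]>52)&(S[:,2]<72); print(S[k][np.argsort(S[k][:,0])].round(0)[::3])
E
```

```text
[ 363.455211   -161.97022726   58.09064905] [ -96.09602951 -145.76882164   58.09064905] 9.727731724769045
[[ -77. -145.   53.]
 [ -68. -150.   54.]
 [ -60. -151.   53.]
 [ -53. -141.   54.]
 [ -45. -136.   56.]
 [ -34. -154.   53.]
 [ -23. -142.   59.]
 [ -22. -151.   63.]
 [ -19. -144.   58.]
 [ -15. -138.   62.]]
```

Clip is lined up, its legs at −136 and −154 around y −145. Feed it on.

>>> play_rows --increments "0 0.0049 -0.0004 0 0;0 0.0049 -0.0006 0 0;0 0.0049 -0.0008 0 0;0 0.0049 -0.0008 0 0;0 0.003 -0.0005 0 0;0 0.003 -0.0005 0 0;0 0.003 -0.0005 0 0;0 0.003 -0.0005 0 0;0 0.003 -0.0005 0 0;0 0.002 -0.0003 0 0;0 0.002 -0.0003 0 0;0 0 0 0 0"

```text
t: 39.7
ee_pos: [402.5, -167.3, 57.8]
orientation: [0.236, 3.131, -0.001]
ft_force: [0.7, 0.7, -0.4]
width: 9.8
```

```bash
python3 - <<'E'
from h import *
o=ctrl.get_obs(); p=o['ee_pos']; print(p,shk(p),o['width'],o['ft_force'])
E
```

```text
[ 402.47473357 -167.31520741   57.78308934] [ -56.71801465 -145.08771908   57.78308934] 9.784665645360954 [ 0.70176797  0.720624   -0.38964256]
```

>>> play_rows --increments "0 0.0015 -0.0002 0 0;0 0.0015 -0.0002 0 0;0 0.0015 -0.0002 0 0;0 0.0015 -0.0002 0 0;0 0.0015 -0.0002 0 0;0 0 0 0 0;0 0 0 0 0"

```text
t: 40.4
ee_pos: [407.4, -167.5, 57.2]
orientation: [-0.236, -3.13, -0.001]
ft_force: [-5.8, 0.2, 2.0]
width: 10.1
```

```bash
python3 - <<'E'
from h import *
o=ctrl.get_obs(); p=o['ee_pos']; print(p,shk(p),o['width'],o['ft_force'])
E
```

```text
[ 407.38638822 -167.48110549   57.22710426] [ -51.83870458 -144.50102767   57.22710426] 10.116272270445215 [-5.82423023  0.2057029   1.95264929]
```

>>> play_rows --increments "0 0.0015 -0.0002 0 0;0 0.0015 -0.0002 0 0;0 0 0 0 0;0 0 0 0 0"

```text
t: 40.8
ee_pos: [407.7, -166.9, 56.5]
orientation: [-0.235, -3.124, -0.004]
ft_force: [-9.3, 1.2, 1.0]
width: 9.6
```

```bash
python3 - <<'E'
from h import *
o=ctrl.get_obs(); p=o['ee_pos']; print(p,shk(p),o['width'],o['ft_force'])
E
```

```text
[ 407.73843994 -166.89074189   56.49955131] [ -51.58101287 -143.86379571   56.49955131] 9.551237521120044 [-9.29594559  1.21502263  0.96529074]
```

At the stop. Back off, release, rise and check.

>>> play_rows --increments "0 -0.002 0.0003 0 0;0 -0.002 0.0003 0 0;0 -0.002 0.0003 0 0;0 0 0 0 0;0.2 0 0 0 0;0.4 0 0 0 0;0.4 0 0 0 0;0.4 0 0 0.02 0;0.4 0 0 0.04 0;0.4 0.01 0 0.04 0;0.4 0.015 0.02 0 0;0.4 0.015 0.02 0 0;0.4 0 0 0 0;0.4 0 0 0 0"

```text
t: 42.2
ee_pos: [445.7, -127.3, 157.4]
orientation: [-0.234, -3.132, 0.0]
ft_force: [-0.4, 0.3, -0.6]
width: 35.3
```

```bash
python3 - <<'E'
from h import *
d=get('wrist','w17'); o=ctrl.get_obs(); print(o['ee_pos'],o['width'])
u=proj(d,np.r_[w(-45,-110),60])[0].astype(int); x,y=u;y0=max(0,y-75);x0=max(0,x-100); save(d,'w17.png',(x0,y0,x0+200,y0+140),4); print(x0,y0)
E
```

```text
[ 445.31721568 -127.6413508   157.28223065] 35.27836874608957
142 95
```

View pics/w17.png

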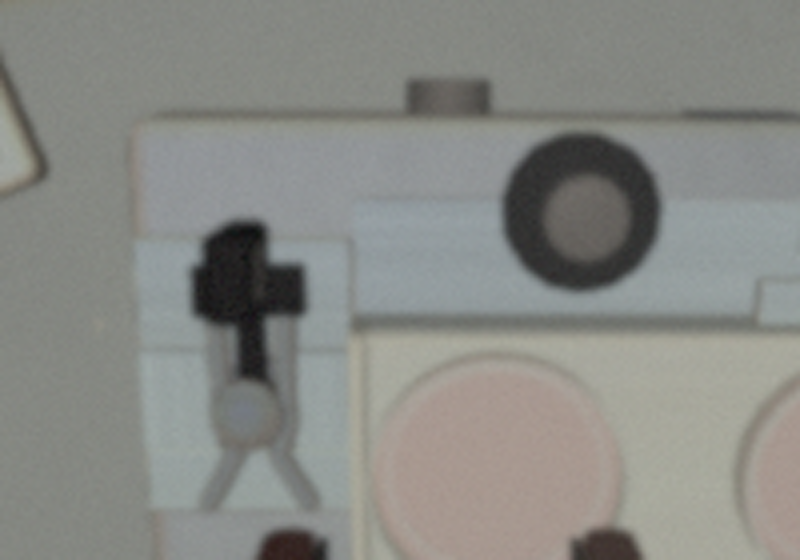

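The right clip is snapped too (head at (246,413) behind the throat, legs splayed past it). The button cap is at (587,220) inside its collar.

```bash
python3 - <<'E'
from h import *
d=load('w17'); 
for u,v in ((288.7,150),(285,147),(292,153)): print(depth(d,np.array([u]),np.array([v])).round(1))
p=depth(d,np.array([288.7]),np.array([150.]));q=d['range_z'][146:155,285:293];print(np.median(q)); print(shk(p), depth(d,np.array([273.]),np.array([148.])).round(1))
E
```

```text
[[407.4 -91.9  61. ]]
[[404.3 -94.8  61.3]]
[[410.3 -89.4  61.3]]
257.0535
[[-63.40285111 -69.80712908  60.97889523]] [[ 404.8 -104.6   52. ]]
```

>>> play_rows --increments "0 -0.019 0.0178 0 0;0 -0.0191 0.0178 0 0;0 0 0 -0.03 0;0 0 0 -0.04 0;0 0 0 -0.015 0;0 0 0 0 0;0 0 0 0 0"

```text
t: 42.95
ee_pos: [407.4, -92.4, 72.6]
orientation: [-0.237, -3.131, -0.0]
ft_force: [0.1, 1.0, -0.1]
width: 0.8
```

>>> play_rows --increments "0 0 0 -0.008 0;0 0 0 -0.004 0;0 0 0 -0.002 0;0 0 0 -0.002 0;0 0 0 0 0;0 0 0 0 0"

```text
t: 43.55
ee_pos: [408.4, -92.1, 56.9]
orientation: [0.236, 3.132, -0.001]
ft_force: [0.6, -3.0, 3.7]
width: 0.1
```

>>> play_rows --increments "0 0 0 -0.0015 0;0 0 0 0 0;0 0 0 0 0"

```text
t: 43.85
ee_pos: [408.4, -92.1, 56.0]
orientation: [0.236, 3.131, -0.001]
ft_force: [-2.3, -2.9, 18.2]
width: -0.1
```

Bottomed out (18 N at 56 mm). Let go, rise and make a last check.

>>> play_rows --increments "0 0 0 0.01 0;0 0 0 0.04 0;0 0 0 0.05 0;0 0.02 0.02 0.05 0;0 0.02 0.025 0 0;0 0.02 0.02 0 0;0 0 0 0 0;0 0 0 0 0;0 0 0 0 0"

```text
t: 44.75
ee_pos: [463.9, -29.7, 198.0]
orientation: [-0.236, -3.13, 0.0]
ft_force: [0.8, 0.1, -0.8]
width: 0.5
```

```bash
python3 - <<'E'
from h import *
d=get('wrist','w18'); o=ctrl.get_obs(); print(o['ee_pos'],o['ft_force']); report(d,48)
u=proj(d,[407.4,-91.9,61])[0]; print('btn',depth(d,u[:1],u[1:]).round(1))
S=shk(cloud(d)).reshape(-1,3)
for n,x0,x1,y0,y1 in (('earL',-5,6,150,165),('earR',-5,6,-165,-150),('domeF',-38,-30,-30,30)):
    k=(S[:,0]>x0)&(S[:,0]<x1)&(S[:,1]>y0)&(S[:,1]<y1)&(S[:,2]>20)&(S[:,2]<90); print(n,k.sum(),np.median(S[k,2]).round(1))
for s in(1,-1): # legs/tab of clips
    k=(abs(S[:,1]-s*145)<9)&(S[:,0]>-75)&(S[:,0]<-35)&(S[:,2]>70)&(S[:,2]<95); print('tab',s,k.sum(),S[k].mean(0).round(1),S[k][:,2].max().round(1))
ctrl.close_job()
E
```

```text
[464.01080305 -29.89504741 198.08783786] [ 0.90372738 -0.15985102 -0.2085684 ]
pink [261. 296.] (465.8, -118.4, 46.4, 47.8)
pink [380. 296.] (478.5, -33.6, 43.3, 44.3)
pink [501. 298.] (492.4, 53.1, 42.7, 43.7)
btn [[407.4 -91.9  61.1]]
earL 117 48.5
earR 123 48.6
domeF 458 63.9
tab 1 268 [-53.  143.1  76.6] 80.1
tab -1 278 [ -52.8 -143.4   76.6] 79.8
the job is handed in; nothing more can be done
```

The shaker is loaded, shut, clipped and started, and I handed the job in at about 45 s. No verdict is reported on hand-in, so success rests on my own checks below.

- **Dishes:** all three dishes are on pads. With the cover open I measured them within about 2 mm of the pad centres. The last look through the clear cover put all three within about 2.5 mm, less exact because of the cover.
- **Cover:** pressed shut past its catch. The last depth readings are 48.5 mm and 48.6 mm at the ears and 63.9 mm at the dome's front, against 48 mm and 64 mm when shut.
- **Clips:** the left clip was knocked askew during the run, so I found it again before gripping it. Both clips were pushed to a hard stop on their pins. Close-up pictures show each pin head behind the throat and against the nose, and the final look found both grip tabs upright at shaker x −53 mm.
- **Start button:** pressed last, to bottom (18 N at 5 mm travel). It came back out to 61 mm, and the arm ended clear of everything.

None of the final checks failed. I did not re-measure the timer, forceps or vials at the end. I viewed 18 pictures, four past the budget of 14.

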